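# Load the reagent carrier with the closed glassware

## Robot

A 6-joint arm with a two-finger parallel gripper is mounted at the origin on the work surface. World frame = base frame: x ahead of the robot, y to its left, z up, the work surface at z = 0. Lengths are in m, angles in degrees, forces in N, time in s.
With the tool pointing down it reaches from about 0.35 to 0.875 m from the base axis. Payload 4.2 kg.
Tool frame: the origin (TCP) lies midway between the tips of the shut fingers; the grasp point (between the pads) lies r.grasp_offset behind it (r.grasp_offset is the distance from the TCP to the grasp point, in m); z points along the fingers, y is the direction in which the jaws open and shut (so a half turn about z gives the same grasp; the last joint's range is limited). The gripper opens to 87 mm and grips with 3 to 60 N. Pads are 19 mm wide; open, the fingers measure 117 mm over their backs; the gripper's body (75 mm by 190 mm) begins 51 mm behind the grasp point.
Start: joints at [-58.637, 22.042, 0.453, 0, -68.411, -14.817], TCP at [0.178, -0.599, 0.223] pointing down, gripper open.
Joint ranges: [-179.83, 179.83], [-69.29, 118.12], [-61.27, 80.66], [-181.25, 117.63], [-171.15, -9.14], [-177.46, 177.46]. Speed limits (degrees/s): [159.86, 159.86, 180, 180, 180, 180].

## Interface

Orientations are given as a 3x3 rotation matrix whose columns are the frame's x, y, z axes.
In Python, from station import sense, optics, r gives the robot as it stands. The module is installed in compiled form; this text tells all that it offers.
- The arm moves only by the tool servo_tool, never from a script. Its argument "deltas" is a list of rows, each an object with "slide": the shift along the tool's x, y, z in units of 25 mm (1.0 is 25 mm), a list of three; "spin": the turn about the tool's z in units of 8 degrees (1.0 is 8 degrees). A call has 1 to 10 rows; each row shifts and turns the pose as measured when the row begins, along the tool's axes as they then stand; what a row does not reach is not made up. A row lasts 1/10 s, in which the tool goes at most 50 mm and 8.59 degrees, less where a joint would pass 70% of its speed; a pose out of reach is approached as far as the arm can. A call is refused whole if a number of a shift passes 1 or a number of a turn 1, either way. A call with a gripper value outside its range is refused whole. "gripper" is the closure in counts, from 0 (fully open) to 255 (shut), set as the call begins (left out, the last holds). The fingers move at their own pace and stop on an object; the grip force is fixed at half the most. Time passes only in rows, so rows that do not move let the fingers close. It gives the time, the measured TCP pose, the force and the opening at its end, in the units of the state.
- sense(): the state, without advancing time (a new reading comes with each control period).
- optics.capture(name): name is "scene" or "top"; returns a dict with "frame" (480x640x3 uint8, red, green, blue), "camera_matrix" (3x3 intrinsics, pixels), "eye" and "rotation" of the camera in the world. Camera axes: x right, y down, z forward; pixel columns grow to the right and rows downward; lengths in m; the calibration is good to about 2 mm. A picture is of the moment at which its call begins. There is no depth.
- r.finish_job(): hands the job in, once; it reports no verdict.
The state is a dict: "time_s": time; "joints": joint angles; "joint_velocities": joint speeds; "effort": joint torques, N m; "tcp_pos": TCP position; "ee_rot": TCP orientation; "wrist_force": force on the tool from outside, world axes, zero at the start; "moment": the same for the moment, N m; "gripper_width": opening from 0.0 (shut) to 1.0 (fully open).
Only numpy, scipy, OpenCV 4.12 (cv2) and the standard library are available. Lean on these libraries where they do the work, as an engineer would, in place of code of your own. Each camera call takes 0.05 s, during which the arm holds its last target.

## Task

Gather the four closed pieces of amber glassware from the bench into the white carrier, each set down gently and upright on the floor of the well of its own shape and size: the flask in the largest round well, the medium and small round bottles in the medium and small round wells, the square bottle in the square well. Leave the open bottle and the open flask standing where they are.

Things in the scene. Friction and masses are not known exactly. Their poses are not given: they have to be found in the camera images.
- bottle_medium: Closed medium round bottle: amber glass, black screw cap. Body 48 mm diameter and straight up to 64 mm, shoulder up to 74 mm, neck 24 mm diameter, cap 30 mm diameter from 80 to 98 mm (the top); about 170 g. Stands upright on the bench at the start. Origin: centre of its underside; z is up its axis.
- bottle_small: Closed small round bottle: amber glass, black screw cap. Body 30 mm diameter and straight up to 48 mm, shoulder up to 53 mm, cap 22 mm diameter from 56 to 74 mm (the top); about 60 g. Stands upright on the bench. Origin: centre of its underside; z is up its axis.
- bottle_square: Closed square bottle: amber glass, black screw cap. Body 40 x 40 mm, 60 mm high with a flat shoulder, cap 28 mm diameter from 70 to 88 mm (the top); about 120 g. Stands upright on the bench, turned anyhow; x and y are square to its sides. Origin: centre of its underside; z is up its axis.
- flask_closed: Closed conical flask: amber glass with a black stopper. Base 64 mm diameter, cone narrowing to 28 mm diameter at 72 mm height, then a straight neck of 28 mm diameter up to 98 mm and a stopper of the same 28 mm diameter from 98 to 116 mm (the top); about 180 g. Stands upright on the bench. Origin: centre of its underside; z is up its axis.
- bottle_open: Open bottle, to be left: same amber body as the medium round bottle (48 mm diameter) but without a cap, an open 24 mm neck up to 92 mm. Origin: centre of its underside; z is up its axis.
- flask_open: Open conical flask, to be left: the same as the closed flask (base 64 mm, neck 28 mm) but without a stopper, an open neck up to 98 mm. Origin: centre of its underside; z is up its axis.
- well_large: Light grey insert 94 x 94 x 28 mm with the largest round well, 82 mm diameter, black floor. One of four inserts fixed two by two (97 mm pitch, any order) in the fixed low white carrier tray, 206 mm square, wall 24 mm high. Origin: centre of the insert's underside, below the well's centre, 5 mm above the bench; z up, x and y along its sides. Well floor 6 mm and insert top 28 mm above the origin.
- well_medium: Light grey insert as above in the carrier, with the middle-sized round well, 66 mm diameter: for the medium round bottle. Origin: centre of the insert's underside, below the well's centre, 5 mm above the bench; z up, x and y along its sides. Well floor 6 mm and insert top 28 mm above the origin.
- well_small: Light grey insert as above in the carrier, with the smallest round well, 48 mm diameter: for the small round bottle. Origin: centre of the insert's underside, below the well's centre, 5 mm above the bench; z up, x and y along its sides. Well floor 6 mm and insert top 28 mm above the origin.
- well_square: Light grey insert as above in the carrier, with the square well, 58 x 58 mm: for the square bottle. Origin: centre of the insert's underside, below the well's centre, 5 mm above the bench; z up, x and y along its sides. Well floor 6 mm and insert top 28 mm above the origin.
Things that resemble listed ones, but are neither listed nor needed, are in the scene too. What is shaped like the bottle_medium but purple is not meant.

How it is judged:
By the outcome, as a careful person would: the job done as asked, in the order asked, and still so for the second after the job is handed in, with the robot touching nothing.
It also fails if it takes over 112 s, if anything falls off the work surface, if the arm or the gripper's body presses on something with over 40 N, if the wrist force passes 120 N, or if a joint passes its speed limit or range.

## Working session

There is one attempt and no reset: what is moved stays moved. The work goes in short steps, Python scripts to look and compute and a tool call to move; the robot and the scene stay as the last step left them, time stands still between calls to the robot, and variables do not carry over. Pictures are saved under pics/ and viewed, and the job is handed in when it is done.

Besides the shell and the picture viewer there is one more tool, called as name(argument=value, ...) on one line, values as JSON. servo_tool: Moves the arm, as the interface text tells. Its arguments: {"type":"object","properties":{"deltas":{"type":"array"},"gripper":{"type":"number"}},"required":["deltas"]}

```bash
mkdir -p pics; python3 - <<'E'
from station import sense, optics, r
import cv2,numpy as np
s=sense()
for k in ("time_s","tcp_pos","ee_rot","gripper_width","wrist_force"): print(k,s[k])
print(r.grasp_offset)
for n in("scene","top"):
    c=optics.capture(n); cv2.imwrite(f"pics/{n}0.png",c["frame"][:,:,::-1])
    print(n,c["camera_matrix"],c["eye"],c["rotation"])
E
```

```text
time_s 0.0
tcp_pos [ 0.17785558 -0.59852879  0.22143454]
ee_rot [[-9.58644518e-01 -2.84605326e-01 -7.04430236e-04]
 [-2.84606187e-01  9.58642217e-01  2.10176665e-03]
 [ 7.71225805e-05  2.21533228e-03 -9.99997543e-01]]
gripper_width 1.0017638323856148
wrist_force [-0.01352074  0.35908044  0.12873723]
0.0187
scene [[493.87085376   0.         319.98687451]
 [  0.         493.87085376 239.9254644 ]
 [  0.           0.           1.        ]] [0.89293353 0.5265014  0.54999413] [[-0.89568528  0.24612483 -0.3703653 ]
 [ 0.44453825  0.51722445 -0.73134439]
 [ 0.01155997 -0.81969594 -0.57268222]]
top [[444.76068269   0.         310.18726596]
 [  0.         444.76068269 239.83546705]
 [  0.           0.           1.        ]] [ 0.42187941 -0.10492934  0.89504359] [[ 0.02163183 -0.98418921  0.17579439]
 [-0.99973959 -0.0225725  -0.00335287]
 [ 0.00726798 -0.17567609 -0.98442119]]
```

View pics/scene0.png

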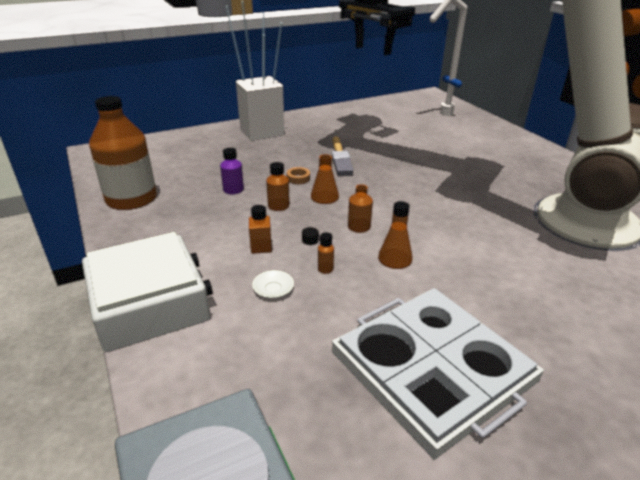

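View pics/top0.png

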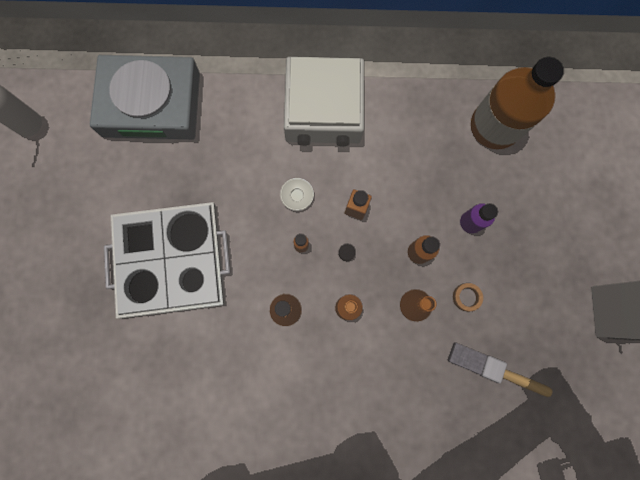

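```bash
python3 - <<'E'
import cv2,numpy as np
a=cv2.imread("pics/top0.png"); b=cv2.imread("pics/scene0.png")
cv2.imwrite("pics/topc.png",cv2.resize(a[175:335,255:515],None,fx=3,fy=3,interpolation=cv2.INTER_CUBIC))
cv2.imwrite("pics/scenec.png",cv2.resize(b[140:280,210:420],None,fx=3.8,fy=3.8,interpolation=cv2.INTER_CUBIC))
cv2.imwrite("pics/trayc.png",cv2.resize(a[195:325,95:235],None,fx=4,fy=4,interpolation=cv2.INTER_CUBIC))
E
```

```text
(no output)
```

View pics/topc.png

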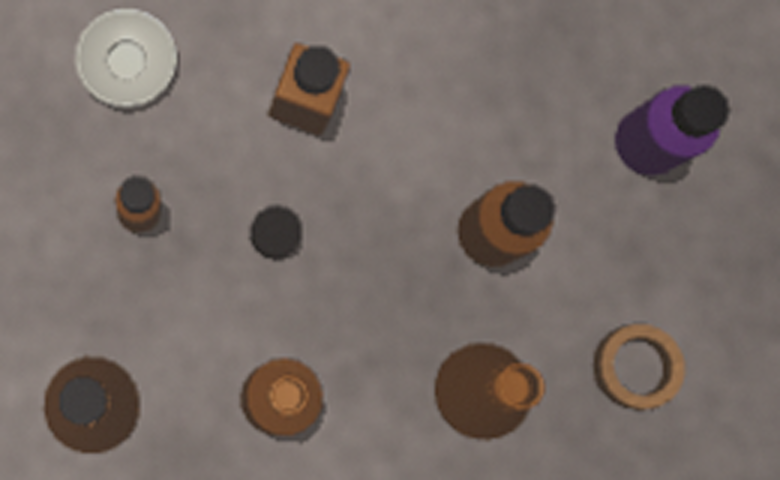

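View pics/scenec.png

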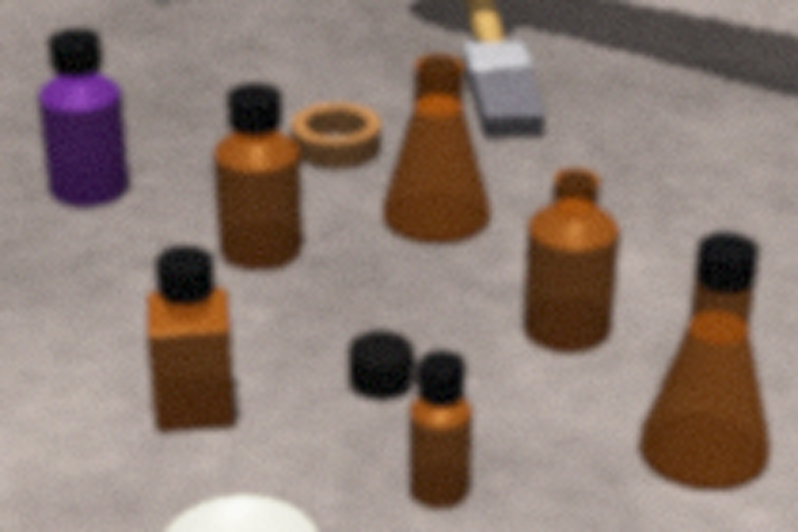

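View pics/trayc.png

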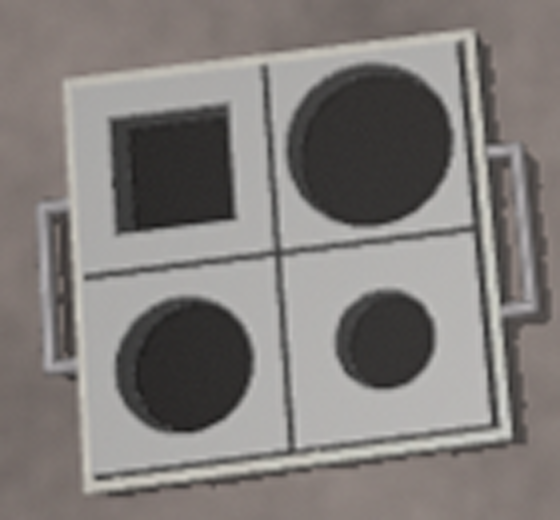

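```bash
cat > h.py <<'E'
from station import sense, optics, r
import cv2,numpy as np
def ray(c,u,v,z):
    d=c["rotation"]@np.linalg.inv(c["camera_matrix"])@np.array([u,v,1.])
    return c["eye"]+d*(z-c["eye"][2])/d[2]
def proj(c,P):
    p=c["camera_matrix"]@(c["rotation"].T@(np.array(P)-c["eye"])); return p[:2]/p[2]
def tri(c1,p1,c2,p2):
    ds=[];A=np.zeros((3,3));b=np.zeros(3)
    for c,p in((c1,p1),(c2,p2)):
        d=c["rotation"]@np.linalg.inv(c["camera_matrix"])@np.array([*p,1.]);d/=np.linalg.norm(d)
        M=np.eye(3)-np.outer(d,d);A+=M;b+=M@c["eye"];ds.append((d,c["eye"]))
    n=np.cross(ds[0][0],ds[1][0]);n/=np.linalg.norm(n)
    return np.linalg.solve(A,b),abs(n@(ds[0][1]-ds[1][1]))
def blob(mask,box):
    x0,y0,x1,y1=box
    m=mask[y0:y1,x0:x1].astype(np.uint8)
    n,l,st,ce=cv2.connectedComponentsWithStats(m)
    i=1+np.argmax(st[1:,4]); return ce[i]+[x0,y0],st[i]+np.array([x0,y0,0,0,0]),(l==i)
def masks(f):
    hsv=cv2.cvtColor(f,cv2.COLOR_RGB2HSV);h,s,v=[hsv[...,i].astype(int) for i in range(3)]
    chroma=f.max(2).astype(int)-f.min(2)
    black=(v<80)&(chroma<22)
    amber=(h<22)&(s>110)&(chroma>22)
    return black,amber
E
python3 - <<'E'
from h import *
T=optics.capture("top");S=optics.capture("scene")
tb,ta=masks(T["frame"]);sb,sa=masks(S["frame"])
it={"flask":(107,(265,290,300,325),(385,195,415,218)),"med":(89,(418,233,442,257),(265,160,292,182)),
"small":(65,(292,232,312,243),(318,230,336,246)),"square":(79,(345,186,372,206),(248,203,272,222))}
for k,(z,bt,bs) in it.items():
    c1,s1,_=blob(tb,bt);c2,s2,_=blob(sb,bs)
    p,g=tri(T,c1,S,c2)
    print(k,c1.round(1),s1,c2.round(1),s2,"tri",p.round(4),"gap",g.round(4),"topray",ray(T,*c1,z/1000).round(4),"sc",ray(S,*c2,z/1000).round(4))
# wells
f=T["frame"];g=cv2.cvtColor(f,cv2.COLOR_RGB2GRAY)
m=(g[195:325,95:235]<115).astype(np.uint8)
cs,_=cv2.findContours(m,cv2.RETR_EXTERNAL,cv2.CHAIN_APPROX_NONE)
cs,hi=cv2.findContours(m,cv2.RETR_LIST,cv2.CHAIN_APPROX_NONE)
for c in cs:
    a=cv2.contourArea(c)
    if a>150 and a<4000:
        P=np.array([ray(T,x+95,y+195,.033)[:2] for x,y in c[:,0]],np.float32)
        e=cv2.fitEllipse(P);rc=cv2.minAreaRect(P*1000)
        (x,y,w,h)=cv2.boundingRect(c)
        print(a,(x+95,y+195,w,h),"ell",np.round(e[0],4),np.round(e[1],4),"rect",rc)
E
```

```text
flask [282.2 308.3] [275 301  16  16 203] [400.7 208.7] [393 202  16  15 202] tri [ 0.4399 -0.0615  0.1085] gap 0.0004 topray [ 0.4398 -0.0613  0.107 ] sc [ 0.4385 -0.0636  0.107 ]
med [430.5 244.8] [422 237  18  17 227] [276.4 167.9] [270 162  14  13 151] tri [ 0.5617 -0.329   0.0905] gap 0.0006 topray [ 0.5617 -0.3293  0.089 ] sc [ 0.5608 -0.3321  0.089 ]
small [300.3 238.4] [295 234  11   9  85] [324.8 238.6] [318 232  14  14 154] tri [ 0.5719 -0.089   0.068 ] gap 0.0001 topray [ 0.5724 -0.089   0.065 ] sc [ 0.57   -0.0929  0.065 ]
square [360.  198.1] [353 191  15  15 175] [258.1 211.4] [251 205  15  14 176] tri [ 0.6501 -0.2005  0.0809] gap 0.0009 topray [ 0.6502 -0.2005  0.079 ] sc [ 0.6494 -0.2038  0.079 ]
564.5 (95, 273, 20, 50) ell [0.4512 0.2865] [0.0396 0.0869] rect ((455.6148986816406, 284.31488037109375), (95.2306900024414, 36.03060531616211), 6.081401348114014)
871.5 (124, 269, 34, 34) ell [0.4784 0.217 ] [0.0638 0.0644] rect ((478.87591552734375, 217.32296752929688), (64.18456268310547, 63.40360641479492), 4.693826675415039)
446.0 (179, 268, 25, 24) ell [0.4927 0.1211]
[... 254 characters left out ...]
8349952697754), 8.500439643859863)
307.0 (116, 231, 117, 89) ell [0.4434 0.0393] [0.0816 0.0914] rect ((458.7860107421875, 120.35150146484375), (115.20738220214844, 265.62255859375), 41.298789978027344)
803.0 (122, 221, 32, 33) ell [0.5741 0.2313] [0.0664 0.0669] rect ((574.25146484375, 231.38623046875), (57.94696807861328, 58.206661224365234), 8.587607383728027)
1267.0 (167, 211, 41, 41) ell [0.5886 0.1355] [0.0796 0.0803] rect ((588.3392333984375, 135.45790100097656), (80.80548095703125, 78.8124008178711), 3.5697762966156006)
278.5 (162, 195, 51, 13) ell [0.65   0.1519] [0.0214 0.1098] rect ((653.6451416015625, 140.5743865966797), (23.45240592956543, 100.02027893066406), 8.452709197998047)
```

```bash
python3 - <<'E'
from h import *
T=optics.capture("top");S=optics.capture("scene")
tb,ta=masks(T["frame"]);sb,sa=masks(S["frame"])
c1,s1,_=blob(tb,(290,230,313,246));print("small",c1,s1,ray(T,*c1,.065))
for k,p in dict(flask=[.4398,-.0615],med=[.5615,-.3295],small=[.572,-.0895],square=[.650,-.2008]).items():
    print(k,"base proj top",proj(T,[*p,0]).round(1),"scene",proj(S,[*p,0]).round(1))
fs=[]
for c,(x,y) in((T,(358,203)),(S,(260,232))):
    fs.append(cv2.resize(c["frame"][y-30:y+30,x-30:x+30,::-1],(400,400),interpolation=cv2.INTER_CUBIC))
cv2.imwrite("pics/sq.png",np.hstack(fs))
E
```

```text
small [300.23148148 239.51851852] [295 234  11  12 108] [ 0.57028304 -0.08887416  0.065     ]
flask base proj top [285.3 309.6] scene [394.7 259. ]
med base proj top [418.6 252.1] scene [278.2 205.8]
small base proj top [301.  244.3] scene [324.  269.7]
square base proj top [355.7 208.4] scene [260.9 247.8]
```

View pics/sq.png

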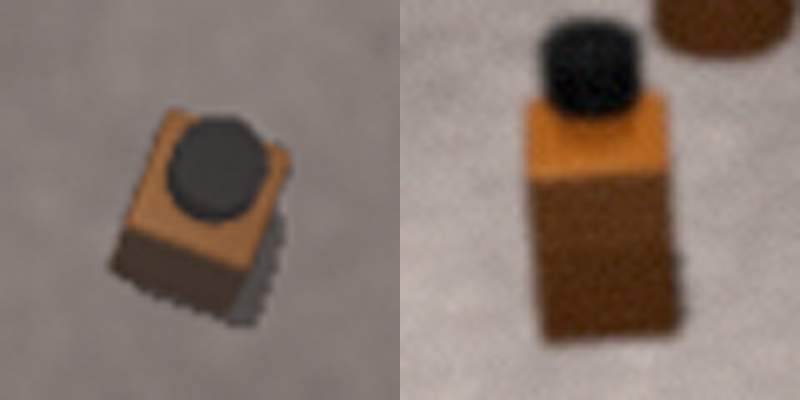

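The left crop shows the square bottle's shoulder corners at about (170,110), (288,150), (247,268) and (128,228). These give its angle.

There are six amber pieces, given here as top-view pixels:
- **Closed, to be moved:** flask (285,309), medium (425,248), small (301,243) and square (358,203). All have black caps in both views.
- **Open, to be left:** bottle (349,307) and flask (417,305).
- **Not meant:** the purple bottle (483,213) and the loose cap (347,253).

```bash
cat >> h.py <<'E'
def plan(tx,ty,tz=None,yaw=None):
    s=sense();R=np.array(s["ee_rot"]);d=np.array([tx,ty,s["tcp_pos"][2] if tz is None else tz])-s["tcp_pos"]
    y=np.degrees(np.arctan2(R[1,1],R[0,1]))
    print("t",round(s["time_s"],2),"tcp",np.round(s["tcp_pos"],4),"yawY",round(y,2),"slide units tot",np.round(R.T@d/.025,2),"w",round(s["gripper_width"],3),"F",np.round(s["wrist_force"],1),"j",np.round(s["joints"],0))
E
python3 - <<'E'
from h import *
T=optics.capture("top")
q=np.array([ray(T,328+x/6.667,173+y/6.667,.06)[:2] for x,y in[(170,110),(288,150),(247,268),(128,228)]])
print(q,q.mean(0),[ (np.linalg.norm(q[i]-q[i-1]).round(4),np.degrees(np.arctan2(*(q[i]-q[i-1])[::-1])).round(1)) for i in range(4)])
plan(.4399,-.0615)
E
```

```text
[[ 0.67251234 -0.18996826]
 [ 0.661239   -0.22444241]
 [ 0.62562547 -0.21247889]
 [ 0.63673333 -0.17794074]] [ 0.64902754 -0.20120757] [(np.float64(0.0377), np.float64(-18.6)), (np.float64(0.0363), np.float64(-108.1)), (np.float64(0.0376), np.float64(161.4)), (np.float64(0.0363), np.float64(72.2))]
t 0.35 tcp [ 0.178  -0.599   0.2223] yawY 106.55 slide units tot [-1.617e+01  1.763e+01  1.000e-02] w 0.999 F [-0.4  0.3 -0.2] j [-59.  22.   0.  -0. -68. -15.]
```

servo_tool(deltas=[{"slide": [0,0,0],"spin": 0.5},{"slide": [0,0,0],"spin": 0.5}], gripper=0)

```text
time_s: 0.55
tcp_pos: [0.178, -0.5989, 0.2221]
ee_rot: [[-0.99, -0.144, -0.0], [-0.144, 0.99, 0.001], [0.0, 0.001, -1.0]]
wrist_force: [0.0, -0.8, -1.0]
gripper_width: 0.997
```

```bash
python3 -c "
from h import *
plan(.4399,-.0615)"
```

```text
t 0.55 tcp [ 0.178  -0.5989  0.2221] yawY 98.28 slide units tot [-1.346e+01  1.976e+01  1.000e-02] w 0.997 F [ 0.  -0.8 -1. ] j [-59.  22.   0.  -0. -68. -23.]
```

servo_tool(deltas=[{"slide": [-0.67,0.98,0],"spin": 0},{"slide": [-0.67,0.98,0],"spin": 0},{"slide": [-0.67,0.98,0],"spin": 0},{"slide": [-0.67,0.98,0],"spin": 0},{"slide": [-0.67,0.98,0],"spin": 0},{"slide": [-0.67,0.98,0],"spin": 0},{"slide": [-0.67,0.98,0],"spin": 0},{"slide": [-0.67,0.98,0],"spin": 0},{"slide": [-0.67,0.98,0],"spin": 0},{"slide": [-0.67,0.98,0],"spin": 0}])

```text
time_s: 1.55
tcp_pos: [0.312, -0.3258, 0.2214]
ee_rot: [[-0.991, -0.136, 0.001], [-0.136, 0.991, -0.0], [-0.001, -0.0, -1.0]]
wrist_force: [0.5, -0.0, 0.8]
gripper_width: 1.003
```

servo_tool(deltas=[{"slide": [-0.67,0.98,0],"spin": 0},{"slide": [-0.67,0.98,0],"spin": 0},{"slide": [-0.67,0.98,0],"spin": 0},{"slide": [-0.67,0.98,0],"spin": 0},{"slide": [-0.67,0.98,0],"spin": 0},{"slide": [-0.67,0.98,0],"spin": 0},{"slide": [-0.67,0.98,0],"spin": 0},{"slide": [-0.67,0.98,0],"spin": 0},{"slide": [-0.67,0.98,0],"spin": 0},{"slide": [-0.4,0.6,0],"spin": 0}])

```text
time_s: 2.55
tcp_pos: [0.4436, -0.0582, 0.2246]
ee_rot: [[-0.99, -0.138, 0.009], [-0.138, 0.99, -0.0], [-0.009, -0.002, -1.0]]
wrist_force: [0.3, 0.1, -0.2]
gripper_width: 1.0
```

```bash
python3 -c "
from h import *
plan(.4399,-.0615,.08)"
```

```text
t 2.55 tcp [ 0.4436 -0.0582  0.2246] yawY 97.91 slide units tot [ 0.22 -0.1   5.78] w 1.0 F [ 0.3  0.1 -0.2] j [ 14.   4. -23.   0. -62. -96.]
```

servo_tool(deltas=[{"slide": [0.2,-0.1,0.5],"spin": 0},{"slide": [0,0,0.8],"spin": 0},{"slide": [0,0,0.8],"spin": 0},{"slide": [0,0,0.7],"spin": 0},{"slide": [0,0,0.4],"spin": 0},{"slide": [0,0,0],"spin": 0}])

```text
time_s: 3.15
tcp_pos: [0.4426, -0.0581, 0.1439]
ee_rot: [[-0.99, -0.144, 0.015], [-0.144, 0.99, 0.001], [-0.015, -0.001, -1.0]]
wrist_force: [-1.1, 0.1, 0.6]
gripper_width: 1.003
```

```bash
python3 -c "
from h import *
plan(.4399,-.0615,.08)"
```

```text
t 3.15 tcp [ 0.4426 -0.0581  0.1439] yawY 98.26 slide units tot [ 0.17 -0.11  2.55] w 1.003 F [-1.1  0.1  0.6] j [ 14.   9. -31.   0. -50. -95.]
```

servo_tool(deltas=[{"slide": [0.17,-0.1,0.5],"spin": 0},{"slide": [0.05,0,0.5],"spin": 0},{"slide": [0,0,0.5],"spin": 0},{"slide": [0,0,0],"spin": 0}])

```text
time_s: 3.55
tcp_pos: [0.4411, -0.0614, 0.1087]
ee_rot: [[-0.989, -0.144, 0.023], [-0.144, 0.99, 0.001], [-0.023, -0.002, -1.0]]
wrist_force: [-0.8, 1.0, -0.5]
gripper_width: 1.004
```

```bash
python3 -c "
from h import *
plan(.4399,-.0615,.08);print(sense()['ee_rot'])"
```

```text
t 3.55 tcp [ 0.4411 -0.0614  0.1087] yawY 98.31 slide units tot [0.07 0.   1.15] w 1.004 F [-0.8  1.  -0.5] j [ 13.  11. -34.   0. -43. -95.]
[[-0.98925353 -0.14445109  0.02261263]
 [-0.1444628   0.98950959  0.00112371]
 [-0.02253773 -0.00215505 -0.99974367]]
```

servo_tool(deltas=[{"slide": [0.08,0,0.4],"spin": 0},{"slide": [0,0,0.4],"spin": 0},{"slide": [0,0,0.4],"spin": 0},{"slide": [0,0,0],"spin": 0}])

```text
time_s: 3.95
tcp_pos: [0.4418, -0.0614, 0.0789]
ee_rot: [[-0.989, -0.145, 0.028], [-0.145, 0.989, 0.002], [-0.028, -0.002, -1.0]]
wrist_force: [0.3, -0.4, -0.5]
gripper_width: 0.997
```

```bash
python3 - <<'E'
from h import *
plan(.4399,-.0615,.08)
S=optics.capture("scene");cv2.imwrite("pics/g1.png",cv2.resize(S["frame"][140:300,290:490,::-1],None,fx=3.5,fy=3.5))
E
```

```text
t 3.95 tcp [ 0.4418 -0.0614  0.0789] yawY 98.34 slide units tot [ 0.07  0.01 -0.05] w 0.997 F [ 0.3 -0.4 -0.5] j [ 13.  14. -36.   0. -38. -95.]
```

View pics/g1.png

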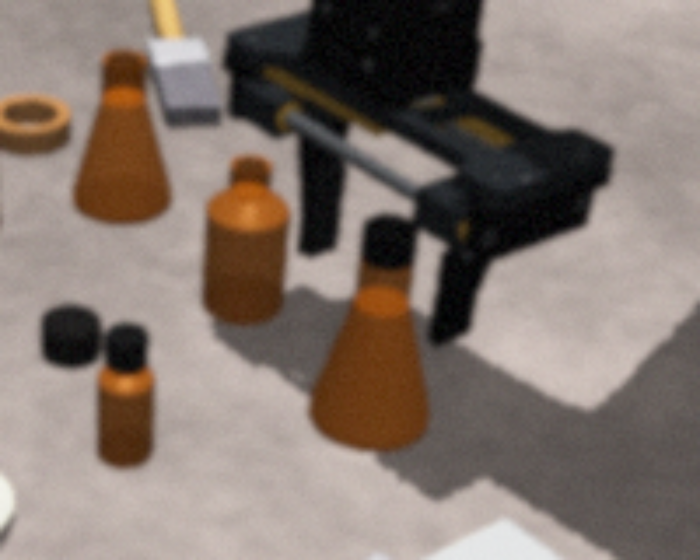

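servo_tool(deltas=[{"slide": [0,0,0],"spin": 0},{"slide": [0,0,0],"spin": 0},{"slide": [0,0,0],"spin": 0},{"slide": [0,0,0],"spin": 0},{"slide": [0,0,0],"spin": 0},{"slide": [0,0,0],"spin": 0},{"slide": [0,0,0],"spin": 0},{"slide": [0,0,0],"spin": 0}], gripper=255)

```text
time_s: 4.8
tcp_pos: [0.4435, -0.0611, 0.0807]
ee_rot: [[-0.989, -0.146, 0.032], [-0.146, 0.989, 0.002], [-0.032, -0.003, -0.999]]
wrist_force: [-0.8, -0.2, 0.6]
gripper_width: 0.357
```

servo_tool(deltas=[{"slide": [0,0,0],"spin": 0},{"slide": [0,0,0],"spin": 0},{"slide": [0,0,-0.3],"spin": 0},{"slide": [0,0,-0.6],"spin": 0},{"slide": [0,0,-0.8],"spin": 0},{"slide": [0,0,-0.8],"spin": 0},{"slide": [0,0,-0.4],"spin": 0},{"slide": [0,0,0],"spin": 0}])

```text
time_s: 5.6
tcp_pos: [0.4381, -0.0615, 0.1553]
ee_rot: [[-0.989, -0.144, 0.025], [-0.144, 0.99, 0.002], [-0.025, -0.001, -1.0]]
wrist_force: [0.1, 0.2, -2.8]
gripper_width: 0.31
```

```bash
python3 - <<'E'
from h import *
plan(.5886,.1355)
S=optics.capture("scene");cv2.imwrite("pics/g2.png",cv2.resize(S["frame"][140:300,290:490,::-1],None,fx=3.5,fy=3.5))
E
```

```text
t 5.6 tcp [ 0.4381 -0.0615  0.1553] yawY 98.29 slide units tot [-7.09  6.93  0.17] w 0.31 F [ 0.1  0.2 -2.8] j [ 13.   7. -31.   0. -51. -95.]
```

View pics/g2.png

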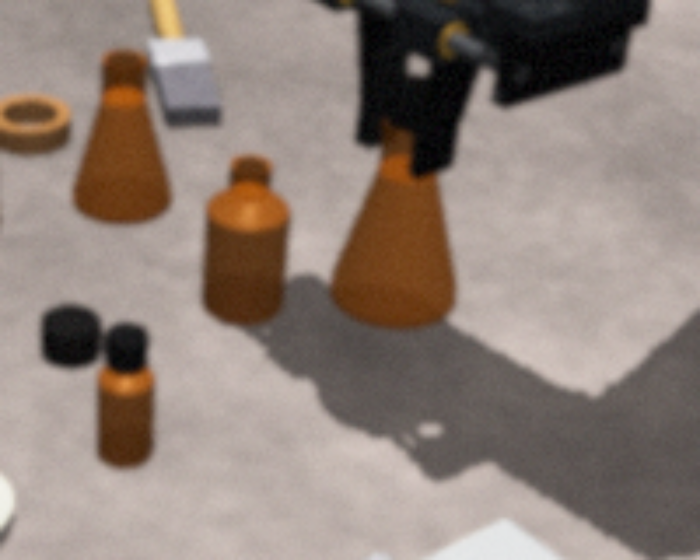

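servo_tool(deltas=[{"slide": [-0.4,0.4,0],"spin": 0},{"slide": [-0.8,0.78,0],"spin": 0},{"slide": [-0.8,0.78,0],"spin": 0},{"slide": [-0.8,0.78,0],"spin": 0},{"slide": [-0.8,0.78,0],"spin": 0},{"slide": [-0.8,0.78,0],"spin": 0},{"slide": [-0.8,0.78,0],"spin": 0},{"slide": [-0.8,0.78,0],"spin": 0},{"slide": [-0.6,0.6,0],"spin": 0},{"slide": [-0.3,0.3,0],"spin": 0}])

```text
time_s: 6.65
tcp_pos: [0.586, 0.1415, 0.1452]
ee_rot: [[-0.99, -0.141, 0.005], [-0.141, 0.99, -0.003], [-0.005, -0.004, -1.0]]
wrist_force: [0.1, -0.2, -3.0]
gripper_width: 0.313
```

servo_tool(deltas=[{"slide": [0,0,0],"spin": 0},{"slide": [0,0,0],"spin": 0}])

```text
time_s: 6.85
tcp_pos: [0.5854, 0.1426, 0.1426]
ee_rot: [[-0.99, -0.143, 0.001], [-0.143, 0.99, -0.005], [-0.0, -0.005, -1.0]]
wrist_force: [-0.5, 0.2, -2.5]
gripper_width: 0.316
```

```bash
python3 - <<'E'
from h import *
plan(.5886,.1355,.092)
print(sense()['ee_rot'][:,2])
E
```

```text
t 6.85 tcp [0.5854 0.1426 0.1426] yawY 98.21 slide units tot [-0.09 -0.29  2.03] w 0.316 F [-0.5  0.2 -2.5] j [  29.   24.   -9.    0.  -57. -111.]
[ 0.00117943 -0.00485095 -0.99998754]
```

servo_tool(deltas=[{"slide": [-0.25,-0.3,0.2],"spin": 0},{"slide": [0,0,0.5],"spin": 0},{"slide": [0,0,0.5],"spin": 0},{"slide": [0,0,0.3],"spin": 0},{"slide": [0,0,0],"spin": 0}])

```text
time_s: 7.35
tcp_pos: [0.5906, 0.1318, 0.1012]
ee_rot: [[-0.99, -0.139, -0.002], [-0.139, 0.99, -0.006], [0.003, -0.006, -1.0]]
wrist_force: [0.4, -1.0, -0.9]
gripper_width: 0.313
```

```bash
python3 - <<'E'
from h import *
plan(.592,.1355,.092)
print(sense()['ee_rot'][:,2])
S=optics.capture("scene");cv2.imwrite("pics/g3.png",cv2.resize(S["frame"][270:460,310:560,::-1],None,fx=3,fy=3))
E
```

```text
t 7.35 tcp [0.5906 0.1318 0.1012] yawY 97.99 slide units tot [-0.08  0.14  0.37] w 0.313 F [ 0.4 -1.  -0.9] j [  28.   26.  -11.    0.  -52. -110.]
[-0.0023872  -0.00596097 -0.99997938]
```

View pics/g3.png

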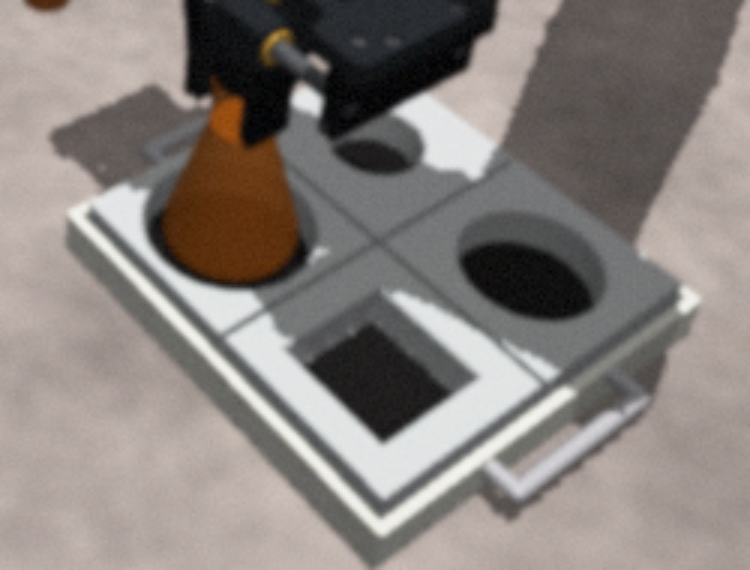

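servo_tool(deltas=[{"slide": [0,0.15,0.1],"spin": 0},{"slide": [0,0,0.1],"spin": 0},{"slide": [0,0,0.06],"spin": 0},{"slide": [0,0,0],"spin": 0}])

```text
time_s: 7.8
tcp_pos: [0.5912, 0.1366, 0.0959]
ee_rot: [[-0.99, -0.14, 0.001], [-0.14, 0.99, -0.005], [-0.0, -0.005, -1.0]]
wrist_force: [-0.8, -0.7, -2.1]
gripper_width: 0.317
```

servo_tool(deltas=[{"slide": [0,0,0.05],"spin": 0},{"slide": [0,0,0.0],"spin": 0}])

```text
time_s: 8.0
tcp_pos: [0.5913, 0.1368, 0.095]
ee_rot: [[-0.99, -0.14, 0.002], [-0.14, 0.99, -0.005], [-0.001, -0.005, -1.0]]
wrist_force: [0.0, -1.2, -2.1]
gripper_width: 0.313
```

servo_tool(deltas=[{"slide": [0,0,0.06],"spin": 0},{"slide": [0,0,0.04],"spin": 0},{"slide": [0,0,0.0],"spin": 0}])

```text
time_s: 8.3
tcp_pos: [0.5915, 0.1368, 0.0926]
ee_rot: [[-0.99, -0.14, 0.002], [-0.14, 0.99, -0.004], [-0.002, -0.005, -1.0]]
wrist_force: [0.2, -0.1, -2.8]
gripper_width: 0.312
```

servo_tool(deltas=[{"slide": [0,0,0.04],"spin": 0},{"slide": [0,0,0.0],"spin": 0}])

```text
time_s: 8.5
tcp_pos: [0.5919, 0.1368, 0.0925]
ee_rot: [[-0.99, -0.141, 0.003], [-0.141, 0.99, -0.004], [-0.003, -0.005, -1.0]]
wrist_force: [0.1, 0.1, -2.4]
gripper_width: 0.312
```

servo_tool(deltas=[{"slide": [0,0,0.06],"spin": 0},{"slide": [0,0,0.0],"spin": 0}])

```text
time_s: 8.7
tcp_pos: [0.5924, 0.1369, 0.0925]
ee_rot: [[-0.99, -0.141, 0.005], [-0.141, 0.99, -0.004], [-0.004, -0.005, -1.0]]
wrist_force: [-0.3, -0.1, -2.2]
gripper_width: 0.318
```

servo_tool(deltas=[{"slide": [0,0,0.06],"spin": 0},{"slide": [0,0,0.0],"spin": 0}])

```text
time_s: 8.9
tcp_pos: [0.5928, 0.137, 0.0924]
ee_rot: [[-0.99, -0.142, 0.006], [-0.142, 0.99, -0.004], [-0.006, -0.005, -1.0]]
wrist_force: [0.7, -0.2, -2.2]
gripper_width: 0.313
```

servo_tool(deltas=[{"slide": [0,0,0.1],"spin": 0},{"slide": [0,0,0.05],"spin": 0},{"slide": [0,0,0.0],"spin": 0}])

```text
time_s: 9.2
tcp_pos: [0.5936, 0.137, 0.0924]
ee_rot: [[-0.99, -0.143, 0.009], [-0.143, 0.99, -0.004], [-0.008, -0.006, -1.0]]
wrist_force: [-0.2, 0.8, -2.4]
gripper_width: 0.311
```

```bash
python3 - <<'E'
from h import *
plan(.592,.1355,.092)
print(sense()['ee_rot'][:,2])
S=optics.capture("scene");cv2.imwrite("pics/g4.png",cv2.resize(S["frame"][270:460,310:560,::-1],None,fx=3,fy=3))
E
```

```text
t 9.2 tcp [0.5936 0.137  0.0924] yawY 98.23 slide units tot [ 0.07 -0.05  0.02] w 0.311 F [-0.2  0.8 -2.4] j [  28.   27.  -12.    1.  -51. -111.]
[ 0.0088836  -0.00432778 -0.99995117]
```

View pics/g4.png

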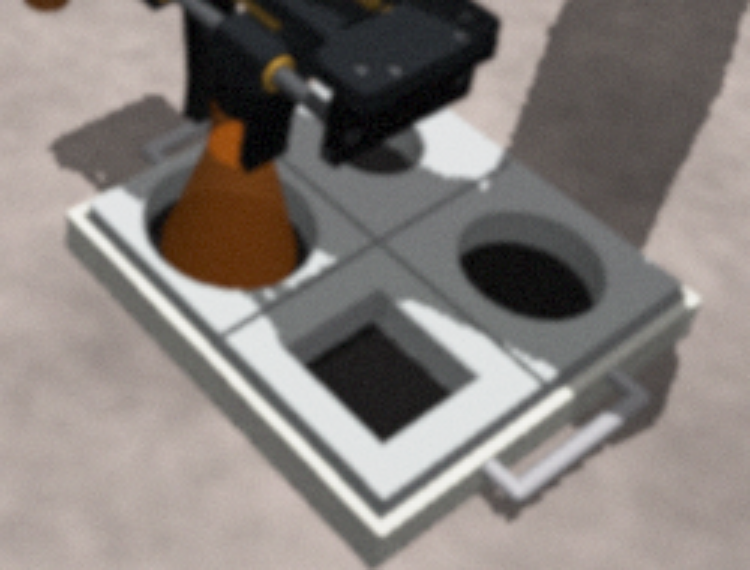

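servo_tool(deltas=[{"slide": [0.06,0,0.15],"spin": 0},{"slide": [0,0,0.1],"spin": 0}])

```text
time_s: 9.45
tcp_pos: [0.5943, 0.1369, 0.0922]
ee_rot: [[-0.989, -0.146, 0.014], [-0.146, 0.989, -0.005], [-0.014, -0.007, -1.0]]
wrist_force: [-4.7, 0.4, 12.3]
gripper_width: 0.312
```

servo_tool(deltas=[{"slide": [0,0,0.15],"spin": 0}])

```text
time_s: 9.55
tcp_pos: [0.5949, 0.137, 0.0923]
ee_rot: [[-0.989, -0.148, 0.017], [-0.148, 0.989, -0.006], [-0.015, -0.008, -1.0]]
wrist_force: [-9.3, 0.0, 20.8]
gripper_width: 0.317
```

servo_tool(deltas=[{"slide": [0,0,0],"spin": 0},{"slide": [0,0,0],"spin": 0},{"slide": [0,0,0],"spin": 0},{"slide": [0,0,0],"spin": 0}], gripper=80)

```text
time_s: 9.95
tcp_pos: [0.5959, 0.1372, 0.0927]
ee_rot: [[-0.989, -0.148, 0.019], [-0.148, 0.989, -0.005], [-0.018, -0.008, -1.0]]
wrist_force: [-0.6, 0.1, 0.3]
gripper_width: 0.592
```

servo_tool(deltas=[{"slide": [0,0,-0.5],"spin": 0},{"slide": [0,0,-0.9],"spin": 0},{"slide": [0,0,-0.9],"spin": 0},{"slide": [0,0,-0.5],"spin": 0},{"slide": [0,0,0],"spin": 0}])

```text
time_s: 10.45
tcp_pos: [0.5947, 0.1372, 0.1654]
ee_rot: [[-0.989, -0.148, 0.017], [-0.148, 0.989, -0.007], [-0.016, -0.01, -1.0]]
wrist_force: [0.7, 0.2, -0.0]
gripper_width: 0.686
```

```bash
python3 - <<'E'
from h import *
plan(.5615,-.3295,.2)
print(sense()['ee_rot'][:,2])
S=optics.capture("scene");cv2.imwrite("pics/g5.png",cv2.resize(S["frame"][270:460,310:560,::-1],None,fx=3,fy=3))
E
```

```text
t 10.45 tcp [0.5947 0.1372 0.1654] yawY 98.5 slide units tot [  4.06 -18.28  -1.27] w 0.686 F [ 0.7  0.2 -0. ] j [  29.   23.   -7.    1.  -59. -111.]
[ 0.0168907  -0.00718009 -0.99983156]
```

View pics/g5.png

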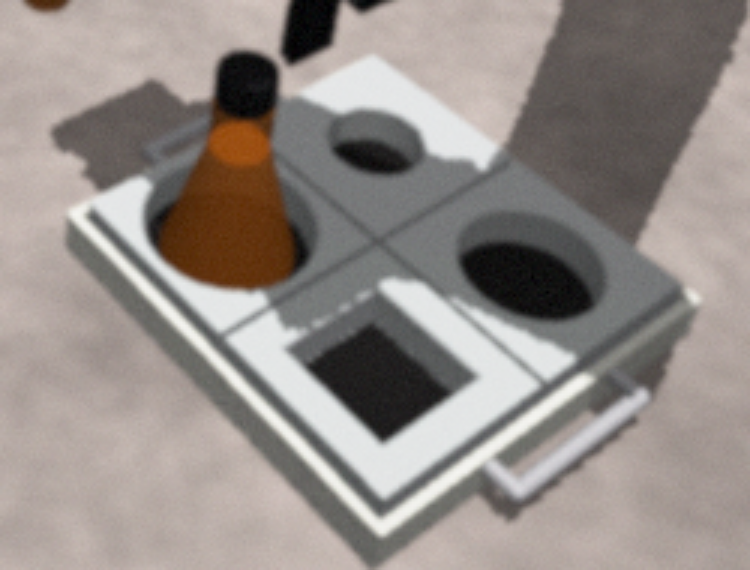

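servo_tool(deltas=[{"slide": [0.2,-0.9,-0.12],"spin": 0},{"slide": [0.2,-0.9,-0.12],"spin": 0},{"slide": [0.2,-0.9,-0.12],"spin": 0},{"slide": [0.2,-0.9,-0.12],"spin": 0},{"slide": [0.2,-0.9,-0.12],"spin": 0},{"slide": [0.2,-0.9,-0.12],"spin": 0},{"slide": [0.2,-0.9,-0.12],"spin": 0},{"slide": [0.2,-0.9,-0.12],"spin": 0},{"slide": [0.2,-0.9,-0.12],"spin": 0},{"slide": [0.2,-0.9,-0.12],"spin": 0}], gripper=0)

```text
time_s: 11.5
tcp_pos: [0.5722, -0.099, 0.1869]
ee_rot: [[-0.988, -0.152, -0.003], [-0.152, 0.988, -0.01], [0.004, -0.009, -1.0]]
wrist_force: [-0.3, 0.1, -0.5]
gripper_width: 1.003
```

servo_tool(deltas=[{"slide": [0.2,-0.9,0],"spin": 0},{"slide": [0.2,-0.9,0],"spin": 0},{"slide": [0.2,-0.9,0],"spin": 0},{"slide": [0.2,-0.9,0],"spin": 0},{"slide": [0.2,-0.9,0],"spin": 0},{"slide": [0.2,-0.9,0],"spin": 0},{"slide": [0.2,-0.9,0],"spin": 0},{"slide": [0.2,-0.9,0],"spin": 0},{"slide": [0.1,-0.5,0],"spin": 0},{"slide": [0,0,0],"spin": 0}])

```text
time_s: 12.5
tcp_pos: [0.5527, -0.305, 0.1777]
ee_rot: [[-0.989, -0.147, -0.022], [-0.147, 0.989, -0.005], [0.022, -0.002, -1.0]]
wrist_force: [-0.2, 0.6, -0.1]
gripper_width: 0.999
```

```bash
python3 - <<'E'
from h import *
plan(.5615,-.3295,.037)
print(sense()['ee_rot'][:,2])
E
```

```text
t 12.5 tcp [ 0.5527 -0.305   0.1777] yawY 98.47 slide units tot [-0.33 -1.01  5.63] w 0.999 F [-0.2  0.6 -0.1] j [-14.  25.  -2.   1. -64. -68.]
[-0.02176543 -0.00494256 -0.99975089]
```

servo_tool(deltas=[{"slide": [-0.2,-0.6,0.4],"spin": 0},{"slide": [-0.1,-0.4,0.6],"spin": 0},{"slide": [0,0,0.8],"spin": 0},{"slide": [0,0,0.6],"spin": 0},{"slide": [0,0,0],"spin": 0}])

```text
time_s: 13.0
tcp_pos: [0.5624, -0.3262, 0.1123]
ee_rot: [[-0.989, -0.149, -0.025], [-0.149, 0.989, -0.002], [0.025, 0.002, -1.0]]
wrist_force: [-0.5, 1.0, -0.1]
gripper_width: 1.0
```

```bash
python3 - <<'E'
from h import *
plan(.5615,-.3295,.037)
print(sense()['ee_rot'][:,2])
E
```

```text
t 13.0 tcp [ 0.5624 -0.3262  0.1123] yawY 98.55 slide units tot [-0.02 -0.13  3.01] w 1.0 F [-0.5  1.  -0.1] j [-16.  30.  -3.   1. -58. -66.]
[-0.02476302 -0.00208536 -0.99969117]
```

servo_tool(deltas=[{"slide": [0,-0.13,0.4],"spin": 0},{"slide": [0,0,0.7],"spin": 0},{"slide": [0,0,0.6],"spin": 0},{"slide": [0,0,0.4],"spin": 0},{"slide": [0,0,0],"spin": 0}])

```text
time_s: 13.5
tcp_pos: [0.5633, -0.3286, 0.058]
ee_rot: [[-0.988, -0.151, -0.022], [-0.151, 0.988, -0.003], [0.023, 0.0, -1.0]]
wrist_force: [-0.3, 0.2, 0.2]
gripper_width: 0.999
```

```bash
python3 - <<'E'
from h import *
plan(.5615,-.3295,.037)
print(sense()['ee_rot'][:,2])
E
```

```text
t 13.5 tcp [ 0.5633 -0.3286  0.058 ] yawY 98.71 slide units tot [ 0.06 -0.02  0.84] w 0.999 F [-0.3  0.2  0.2] j [-16.  33.  -6.   1. -52. -66.]
[-0.0224089 -0.0029957 -0.9997444]
```

servo_tool(deltas=[{"slide": [0.06,-0.03,0.3],"spin": 0},{"slide": [0,0,0.4],"spin": 0},{"slide": [0,0,0.15],"spin": 0},{"slide": [0,0,0],"spin": 0}])

```text
time_s: 13.9
tcp_pos: [0.5626, -0.3301, 0.0369]
ee_rot: [[-0.988, -0.152, -0.019], [-0.152, 0.988, -0.004], [0.02, -0.001, -1.0]]
wrist_force: [-0.6, -0.6, -0.2]
gripper_width: 1.002
```

servo_tool(deltas=[{"slide": [0,0,0],"spin": 0},{"slide": [0,0,0],"spin": 0},{"slide": [0,0,0],"spin": 0},{"slide": [0,0,0],"spin": 0},{"slide": [0,0,0],"spin": 0},{"slide": [0,0,0],"spin": 0},{"slide": [0,0,0],"spin": 0}], gripper=255)

```text
time_s: 14.6
tcp_pos: [0.5636, -0.3304, 0.0384]
ee_rot: [[-0.988, -0.152, -0.017], [-0.152, 0.988, -0.005], [0.017, -0.003, -1.0]]
wrist_force: [-0.4, -0.5, -0.8]
gripper_width: 0.543
```

servo_tool(deltas=[{"slide": [0,0,-0.3],"spin": 0},{"slide": [0,0,-0.6],"spin": 0},{"slide": [0,0,-0.8],"spin": 0},{"slide": [0,0,-0.8],"spin": 0},{"slide": [0,0,-0.8],"spin": 0},{"slide": [0,0,-0.5],"spin": 0},{"slide": [0,0,0],"spin": 0}])

```text
time_s: 15.3
tcp_pos: [0.5636, -0.3293, 0.1365]
ee_rot: [[-0.988, -0.151, -0.021], [-0.151, 0.988, -0.003], [0.022, 0.0, -1.0]]
wrist_force: [0.3, -0.4, -0.9]
gripper_width: 0.545
```

```bash
python3 - <<'E'
from h import *
plan(.4784,.217,.16)
print(sense()['ee_rot'][:,2])
S=optics.capture("scene");cv2.imwrite("pics/g6.png",cv2.resize(S["frame"][100:300,190:440,::-1],None,fx=3,fy=3))
E
```

```text
t 15.3 tcp [ 0.5636 -0.3293  0.1365] yawY 98.71 slide units tot [ 0.08 22.11 -0.93] w 0.545 F [ 0.3 -0.4 -0.9] j [-16.  29.  -1.   1. -61. -66.]
[-0.02139942 -0.00299785 -0.99976651]
```

View pics/g6.png

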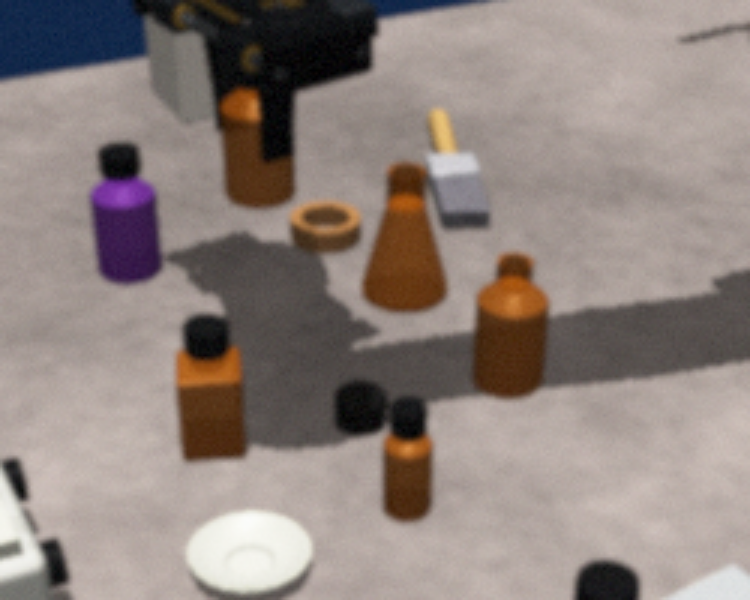

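servo_tool(deltas=[{"slide": [0,0.5,-0.3],"spin": 0},{"slide": [0,0.9,-0.3],"spin": 0},{"slide": [0,0.95,-0.3],"spin": 0},{"slide": [0,0.95,-0.1],"spin": 0},{"slide": [0,0.95,0],"spin": 0},{"slide": [0,0.95,0],"spin": 0},{"slide": [0,0.95,0],"spin": 0},{"slide": [0,0.95,0],"spin": 0},{"slide": [0,0.95,0],"spin": 0},{"slide": [0,0.95,0],"spin": 0}])

```text
time_s: 16.35
tcp_pos: [0.5204, -0.094, 0.1536]
ee_rot: [[-0.988, -0.146, -0.043], [-0.146, 0.989, 0.003], [0.042, 0.01, -0.999]]
wrist_force: [0.1, 0.2, -2.5]
gripper_width: 0.546
```

```bash
python3 - <<'E'
from h import *
plan(.4784,.217,.16)
print(sense()['ee_rot'][:,2])
E
```

```text
t 16.35 tcp [ 0.5204 -0.094   0.1536] yawY 98.4 slide units tot [-0.15 12.55 -0.14] w 0.546 F [ 0.1  0.2 -2.5] j [  7.  18. -17.  -1. -58. -88.]
[-0.04304458  0.00346632 -0.99906714]
```

servo_tool(deltas=[{"slide": [0,0.95,-0.1],"spin": 0},{"slide": [0,0.95,-0.1],"spin": 0},{"slide": [0,0.95,-0.1],"spin": 0},{"slide": [0,0.95,-0.1],"spin": 0},{"slide": [0,0.95,-0.1],"spin": 0},{"slide": [0,0.95,0],"spin": 0},{"slide": [0,0.95,0],"spin": 0},{"slide": [0,0.95,0],"spin": 0},{"slide": [0,0.95,0],"spin": 0},{"slide": [0,0.95,0],"spin": 0}])

```text
time_s: 17.35
tcp_pos: [0.4726, 0.1534, 0.1628]
ee_rot: [[-0.987, -0.149, -0.061], [-0.149, 0.989, -0.0], [0.06, 0.009, -0.998]]
wrist_force: [0.3, -0.5, -1.6]
gripper_width: 0.546
```

servo_tool(deltas=[{"slide": [0,0.9,0],"spin": 0},{"slide": [0,0.7,0],"spin": 0},{"slide": [0,0.3,0],"spin": 0},{"slide": [0,0,0],"spin": 0},{"slide": [0,0,0],"spin": 0}])

```text
time_s: 17.85
tcp_pos: [0.4603, 0.2041, 0.1607]
ee_rot: [[-0.986, -0.154, -0.067], [-0.154, 0.988, -0.004], [0.067, 0.006, -0.998]]
wrist_force: [-0.7, -0.7, -1.2]
gripper_width: 0.547
```

```bash
python3 - <<'E'
from h import *
plan(.4784,.217,.051)
print(sense()['ee_rot'][:,2])
E
```

```text
t 17.85 tcp [0.4603 0.2041 0.1607] yawY 98.85 slide units tot [-1.09  0.37  4.33] w 0.547 F [-0.7 -0.7 -1.2] j [  41.   15.  -18.   -3.  -60. -121.]
[-0.06687813 -0.00432761 -0.99775177]
```

servo_tool(deltas=[{"slide": [-0.5,0.2,0],"spin": 0},{"slide": [-0.4,0.15,0],"spin": 0},{"slide": [0,0,0.4],"spin": 0},{"slide": [0,0,0.6],"spin": 0},{"slide": [0,0,0.6],"spin": 0},{"slide": [0,0,0.4],"spin": 0},{"slide": [0,0,0],"spin": 0}])

```text
time_s: 18.55
tcp_pos: [0.4808, 0.2138, 0.1046]
ee_rot: [[-0.987, -0.148, -0.069], [-0.148, 0.989, -0.005], [0.069, 0.005, -0.998]]
wrist_force: [-0.7, -1.1, -1.7]
gripper_width: 0.545
```

```bash
python3 - <<'E'
from h import *
plan(.4824,.217,.051)
print(sense()['ee_rot'][:,2])
S=optics.capture("scene");cv2.imwrite("pics/g7.png",cv2.resize(S["frame"][260:460,310:560,::-1],None,fx=3,fy=3))
E
```

```text
t 18.55 tcp [0.4808 0.2138 0.1046] yawY 98.49 slide units tot [-0.23  0.1   2.13] w 0.545 F [-0.7 -1.1 -1.7] j [  40.   21.  -19.   -3.  -53. -120.]
[-0.06857124 -0.00516315 -0.99763286]
```

View pics/g7.png

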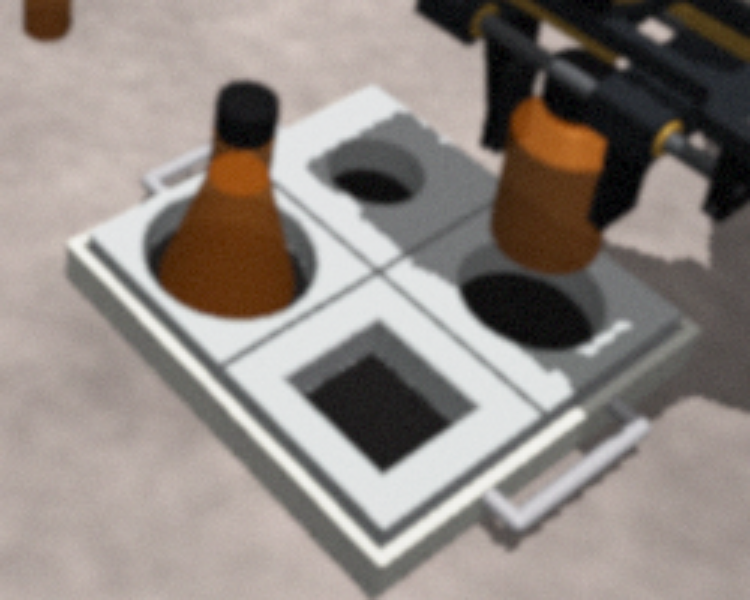

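servo_tool(deltas=[{"slide": [-0.23,0.1,0.4],"spin": 0},{"slide": [0,0,0.6],"spin": 0},{"slide": [0,0,0.5],"spin": 0},{"slide": [0,0,0.25],"spin": 0},{"slide": [0,0,0],"spin": 0}])

```text
time_s: 19.1
tcp_pos: [0.4873, 0.2195, 0.0607]
ee_rot: [[-0.987, -0.148, -0.061], [-0.149, 0.989, -0.001], [0.061, 0.008, -0.998]]
wrist_force: [0.6, 1.2, -0.9]
gripper_width: 0.54
```

```bash
python3 - <<'E'
from h import *
plan(.4824,.217,.051)
print(sense()['ee_rot'][:,2])
S=optics.capture("scene");cv2.imwrite("pics/g8.png",cv2.resize(S["frame"][260:460,310:560,::-1],None,fx=3,fy=3))
E
```

```text
t 19.1 tcp [0.4873 0.2195 0.0607] yawY 98.53 slide units tot [ 0.18 -0.07  0.4 ] w 0.54 F [ 0.6  1.2 -0.9] j [  40.   25.  -20.   -3.  -47. -120.]
[-6.14714801e-02 -7.93600857e-04 -9.98108525e-01]
```

View pics/g8.png

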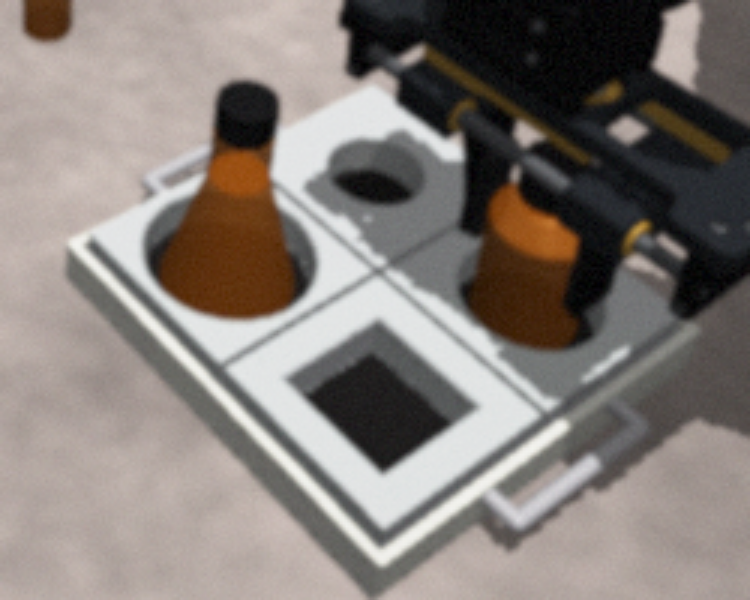

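servo_tool(deltas=[{"slide": [0.15,-0.05,0.15],"spin": 0},{"slide": [0,0,0.15],"spin": 0},{"slide": [0,0,0.1],"spin": 0}])

```text
time_s: 19.45
tcp_pos: [0.4845, 0.2187, 0.0526]
ee_rot: [[-0.987, -0.149, -0.057], [-0.149, 0.989, 0.002], [0.056, 0.011, -0.998]]
wrist_force: [-0.2, -0.4, -1.5]
gripper_width: 0.542
```

servo_tool(deltas=[{"slide": [0,0,0.1],"spin": 0}])

```text
time_s: 19.55
tcp_pos: [0.4844, 0.2187, 0.0502]
ee_rot: [[-0.987, -0.149, -0.057], [-0.149, 0.989, 0.002], [0.056, 0.011, -0.998]]
wrist_force: [-0.7, -0.3, -0.8]
gripper_width: 0.544
```

servo_tool(deltas=[{"slide": [0,0,0.1],"spin": 0},{"slide": [0,0,0.06],"spin": 0}])

```text
time_s: 19.75
tcp_pos: [0.4844, 0.2188, 0.0499]
ee_rot: [[-0.987, -0.151, -0.056], [-0.152, 0.988, 0.001], [0.055, 0.01, -0.998]]
wrist_force: [-3.0, -1.5, 7.2]
gripper_width: 0.543
```

servo_tool(deltas=[{"slide": [0,0,0.1],"spin": 0}])

```text
time_s: 19.85
tcp_pos: [0.4844, 0.2188, 0.0497]
ee_rot: [[-0.987, -0.153, -0.056], [-0.153, 0.988, 0.001], [0.055, 0.009, -0.998]]
wrist_force: [-5.5, -0.4, 18.0]
gripper_width: 0.543
```

servo_tool(deltas=[{"slide": [0,0,0],"spin": 0},{"slide": [0,0,0],"spin": 0},{"slide": [0,0,0],"spin": 0},{"slide": [0,0,0],"spin": 0}], gripper=50)

```text
time_s: 20.25
tcp_pos: [0.4855, 0.2196, 0.0513]
ee_rot: [[-0.987, -0.153, -0.052], [-0.154, 0.988, 0.003], [0.051, 0.011, -0.999]]
wrist_force: [-0.2, -0.1, -1.0]
gripper_width: 0.78
```

servo_tool(deltas=[{"slide": [0,0,-0.4],"spin": 0},{"slide": [0,0,-0.8],"spin": 0},{"slide": [0,0,-0.9],"spin": 0},{"slide": [0,0,-0.9],"spin": 0},{"slide": [0,0,-0.9],"spin": 0},{"slide": [0,0,-0.5],"spin": 0},{"slide": [0,0,0],"spin": 0}])

```text
time_s: 20.95
tcp_pos: [0.4921, 0.2189, 0.1676]
ee_rot: [[-0.987, -0.153, -0.053], [-0.154, 0.988, 0.001], [0.052, 0.009, -0.999]]
wrist_force: [-0.9, 0.6, -0.3]
gripper_width: 0.805
```

```bash
python3 - <<'E'
from h import *
plan(.571,-.089,.16)
print(sense()['ee_rot'][:,2])
S=optics.capture("scene");cv2.imwrite("pics/g9.png",cv2.resize(S["frame"][260:460,310:560,::-1],None,fx=3,fy=3))
E
```

```text
t 20.95 tcp [0.4921 0.2189 0.1676] yawY 98.83 slide units tot [ -1.24 -12.66   0.12] w 0.805 F [-0.9  0.6 -0.3] j [  40.   18.  -14.   -2.  -61. -120.]
[-0.05262632  0.00104119 -0.99861373]
```

View pics/g9.png

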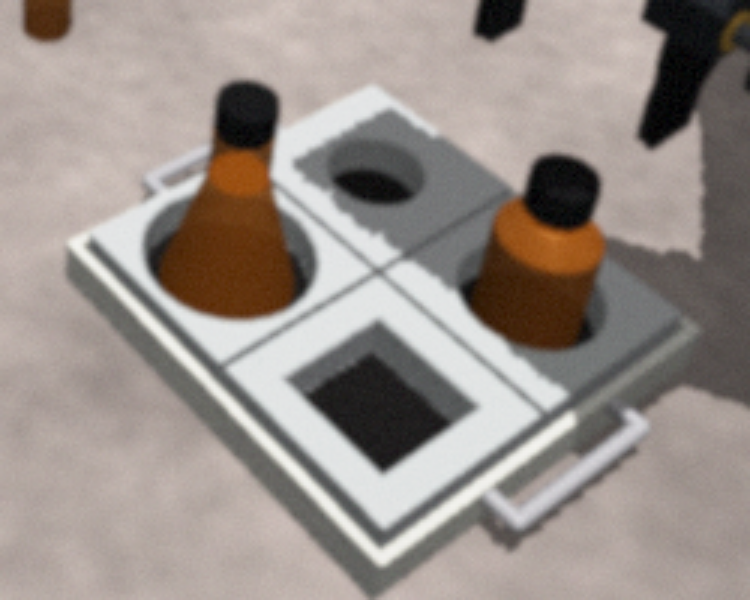

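```bash
cat >> h.py <<'E'
def upright(c,boxcap,h,z0=.011):
    pass
E
python3 - <<'E'
from h import *
S=optics.capture("scene");T=optics.capture("top")
cv2.imwrite("pics/t9.png",cv2.resize(T["frame"][195:325,95:235,::-1],None,fx=4,fy=4,interpolation=cv2.INTER_CUBIC))
for n,bt,zc in(("med",(128,270,165,300),.1),("fl",(172,210,205,245),.118)):
    pass
for p in([.4784,.217],[.5886,.1355]):
    for z in(.011,.033,.1):
        print(p,z,"crop px",((proj(S,[*p,z])-[310,260])*3).round(0),"top crop",((proj(T,[*p,z])-[95,195])*4).round(0))
E
```

```text
[0.4784, 0.217] 0.011 crop px [519. 326.] top crop [199. 366.]
[0.4784, 0.217] 0.033 crop px [529. 294.] top crop [183. 363.]
[0.4784, 0.217] 0.1 crop px [561. 188.] top crop [127. 352.]
[0.5886, 0.1355] 0.011 crop px [224. 285.] top crop [379. 151.]
[0.5886, 0.1355] 0.033 crop px [228. 252.] top crop [368. 143.]
[0.5886, 0.1355] 0.1 crop px [241. 147.] top crop [329. 114.]
```

View pics/t9.png

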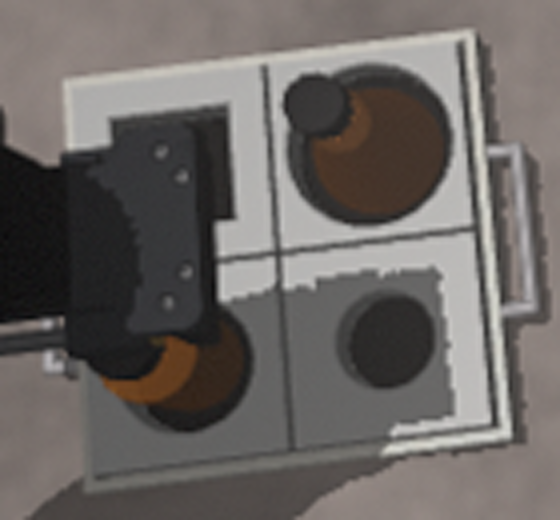

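servo_tool(deltas=[{"slide": [0.1,-0.5,0],"spin": 0},{"slide": [0.1,-0.7,0],"spin": 0},{"slide": [0.1,-0.7,0],"spin": 0},{"slide": [0.1,-0.7,0],"spin": 0},{"slide": [0.1,-0.7,0],"spin": 0},{"slide": [0.1,-0.7,0],"spin": 0},{"slide": [0.1,-0.7,0],"spin": 0},{"slide": [0.1,-0.7,0],"spin": 0},{"slide": [0.1,-0.7,0],"spin": 0},{"slide": [0.1,-0.7,0],"spin": 0}], gripper=80)

```text
time_s: 22.1
tcp_pos: [0.4856, 0.027, 0.16]
ee_rot: [[-0.986, -0.149, -0.07], [-0.149, 0.989, -0.009], [0.071, 0.002, -0.997]]
wrist_force: [0.5, 0.6, -0.0]
gripper_width: 0.687
```

servo_tool(deltas=[{"slide": [0.1,-0.7,0],"spin": 0},{"slide": [0.1,-0.7,0],"spin": 0},{"slide": [0.1,-0.7,0],"spin": 0},{"slide": [0.1,-0.5,0],"spin": 0},{"slide": [0,0,0],"spin": 0}])

```text
time_s: 22.6
tcp_pos: [0.4805, -0.0501, 0.1592]
ee_rot: [[-0.987, -0.141, -0.075], [-0.14, 0.99, -0.01], [0.076, 0.001, -0.997]]
wrist_force: [-0.6, 0.7, 0.1]
gripper_width: 0.685
```

```bash
python3 - <<'E'
from h import *
plan(.571,-.089,.16)
print(sense()['ee_rot'][:,2])
E
```

```text
t 22.6 tcp [ 0.4805 -0.0501  0.1592] yawY 98.08 slide units tot [-3.35 -2.05 -0.29] w 0.685 F [-0.6  0.7  0.1] j [ 13.  14. -21.  -1. -59. -95.]
[-0.07541454 -0.00951663 -0.99710686]
```

servo_tool(deltas=[{"slide": [0,0,0.8],"spin": 0},{"slide": [0,0,0.8],"spin": 0},{"slide": [0,0,0.8],"spin": 0},{"slide": [0,0,0.8],"spin": 0},{"slide": [0,0,0],"spin": 0}])

```text
time_s: 23.1
tcp_pos: [0.4742, -0.0522, 0.0777]
ee_rot: [[-0.988, -0.138, -0.072], [-0.138, 0.99, -0.008], [0.073, 0.002, -0.997]]
wrist_force: [0.1, -0.4, 0.3]
gripper_width: 0.689
```

servo_tool(deltas=[{"slide": [0,0,-0.25],"spin": 0},{"slide": [0,0,-0.25],"spin": 0},{"slide": [0,0,-0.25],"spin": 0},{"slide": [0,0,-0.25],"spin": 0},{"slide": [0,0,-0.25],"spin": 0},{"slide": [0,0,-0.25],"spin": 0},{"slide": [0,0,-0.25],"spin": 0},{"slide": [0,0,-0.25],"spin": 0},{"slide": [0,0,-0.25],"spin": 0},{"slide": [0,0,-0.25],"spin": 0}])

```text
time_s: 24.1
tcp_pos: [0.4814, -0.0511, 0.15]
ee_rot: [[-0.988, -0.14, -0.064], [-0.14, 0.99, -0.008], [0.065, 0.001, -0.998]]
wrist_force: [0.9, 0.6, -0.5]
gripper_width: 0.687
```

servo_tool(deltas=[{"slide": [-0.35,-0.2,0],"spin": 0},{"slide": [-0.35,-0.2,0],"spin": 0},{"slide": [-0.35,-0.2,0],"spin": 0},{"slide": [-0.35,-0.2,0],"spin": 0},{"slide": [-0.35,-0.2,0],"spin": 0},{"slide": [-0.35,-0.2,0],"spin": 0},{"slide": [-0.35,-0.2,0],"spin": 0},{"slide": [-0.35,-0.2,0],"spin": 0},{"slide": [-0.35,-0.2,0],"spin": 0},{"slide": [-0.2,-0.1,0],"spin": 0}])

```text
time_s: 25.1
tcp_pos: [0.579, -0.09, 0.1428]
ee_rot: [[-0.988, -0.14, -0.066], [-0.139, 0.99, -0.008], [0.066, 0.001, -0.998]]
wrist_force: [0.1, -0.3, 0.2]
gripper_width: 0.687
```

servo_tool(deltas=[{"slide": [0,0,0],"spin": 0},{"slide": [0,0,0],"spin": 0},{"slide": [0,0,0],"spin": 0},{"slide": [0,0,0],"spin": 0},{"slide": [0,0,0],"spin": 0},{"slide": [0,0,0],"spin": 0},{"slide": [0,0,0],"spin": 0},{"slide": [0,0,0],"spin": 0},{"slide": [0,0,0],"spin": 0},{"slide": [0,0,0],"spin": 0}])

```text
time_s: 26.1
tcp_pos: [0.5785, -0.0897, 0.1433]
ee_rot: [[-0.988, -0.14, -0.066], [-0.14, 0.99, -0.008], [0.066, 0.002, -0.998]]
wrist_force: [-0.5, -0.7, -0.3]
gripper_width: 0.688
```

```bash
python3 - <<'E'
from h import *
plan(.571,-.089,.16)
print(sense()['ee_rot'][:,2])
T=optics.capture("top");S=optics.capture("scene")
cv2.imwrite("pics/s1.png",np.hstack([cv2.resize(T["frame"][180:300,250:370,::-1],(400,400)),cv2.resize(S["frame"][200:300,270:370,::-1],(400,400))]))
E
```

```text
t 26.1 tcp [ 0.5785 -0.0897  0.1433] yawY 98.05 slide units tot [ 0.34  0.07 -0.65] w 0.688 F [-0.5 -0.7 -0.3] j [  7.  24.  -9.  -0. -61. -89.]
[-0.06582537 -0.00768281 -0.99780158]
```

View pics/s1.png

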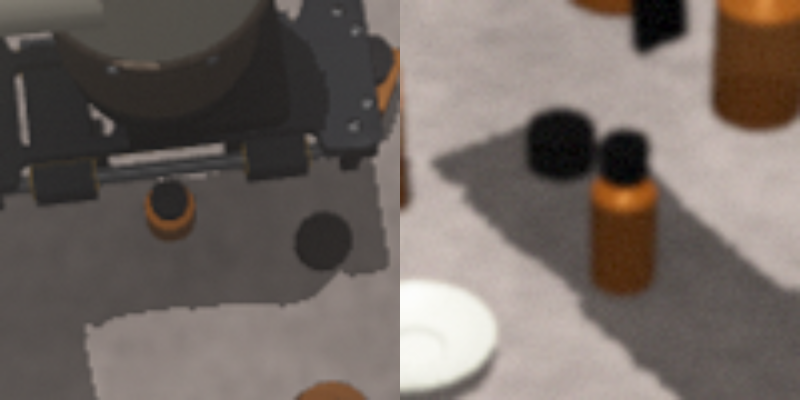

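```bash
python3 - <<'E'
from h import *
plan(.5698,-.089,.046)
E
```

```text
t 26.2 tcp [ 0.5785 -0.0897  0.1433] yawY 98.05 slide units tot [0.08 0.07 3.91] w 0.687 F [-0.5 -0.5 -0.1] j [  7.  24.  -9.  -0. -61. -89.]
```

servo_tool(deltas=[{"slide": [0,0,0.4],"spin": 0},{"slide": [0,0,0.6],"spin": 0},{"slide": [0,0,0.6],"spin": 0},{"slide": [0,0,0.4],"spin": 0},{"slide": [0,0,0],"spin": 0}])

```text
time_s: 26.7
tcp_pos: [0.5746, -0.09, 0.0896]
ee_rot: [[-0.988, -0.14, -0.066], [-0.139, 0.99, -0.007], [0.067, 0.002, -0.998]]
wrist_force: [-0.2, 0.8, 0.8]
gripper_width: 0.69
```

```bash
python3 - <<'E'
from h import *
plan(.5698,-.089,.046)
print(sense()['ee_rot'][:,2])
E
```

```text
t 26.7 tcp [ 0.5746 -0.09    0.0896] yawY 98.02 slide units tot [0.07 0.06 1.75] w 0.69 F [-0.2  0.8  0.8] j [  7.  27. -13.  -0. -54. -89.]
[-0.06632372 -0.00726891 -0.99777168]
```

servo_tool(deltas=[{"slide": [0.07,0.06,0.3],"spin": 0},{"slide": [0,0,0.5],"spin": 0},{"slide": [0,0,0.5],"spin": 0},{"slide": [0,0,0.3],"spin": 0},{"slide": [0,0,0],"spin": 0}])

```text
time_s: 27.2
tcp_pos: [0.57, -0.089, 0.0468]
ee_rot: [[-0.988, -0.14, -0.065], [-0.14, 0.99, -0.007], [0.066, 0.002, -0.998]]
wrist_force: [0.1, -0.3, -0.1]
gripper_width: 0.683
```

```bash
python3 - <<'E'
from h import *
plan(.5698,-.089,.046)
print(sense()['ee_rot'][:,2])
S=optics.capture("scene")
cv2.imwrite("pics/s2.png",cv2.resize(S["frame"][180:300,260:400,::-1],None,fx=5,fy=5))
E
```

```text
t 27.2 tcp [ 0.57   -0.089   0.0468] yawY 98.03 slide units tot [0.01 0.   0.03] w 0.683 F [ 0.1 -0.3 -0.1] j [  7.  29. -16.  -0. -49. -89.]
[-0.06546503 -0.00738003 -0.99782757]
```

View pics/s2.png

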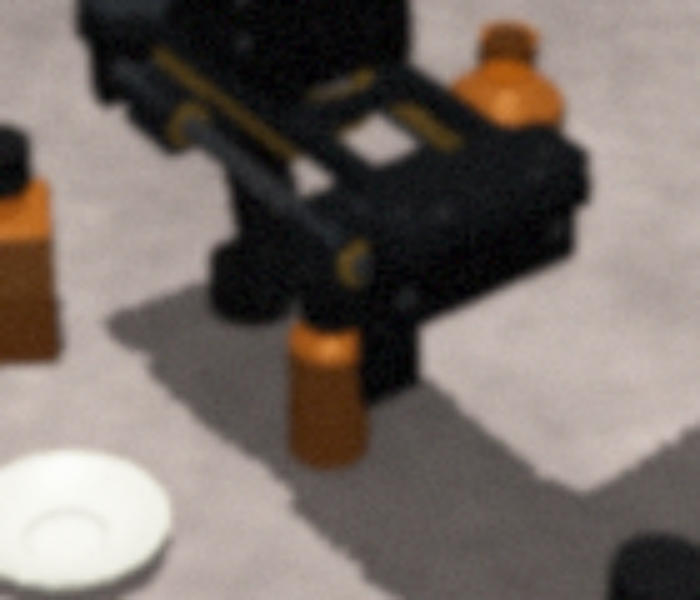

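servo_tool(deltas=[{"slide": [0,0,0],"spin": 0},{"slide": [0,0,0],"spin": 0},{"slide": [0,0,0],"spin": 0},{"slide": [0,0,0],"spin": 0},{"slide": [0,0,0],"spin": 0},{"slide": [0,0,0],"spin": 0},{"slide": [0,0,0],"spin": 0}], gripper=255)

```text
time_s: 27.95
tcp_pos: [0.5727, -0.0893, 0.0501]
ee_rot: [[-0.988, -0.141, -0.059], [-0.141, 0.99, -0.008], [0.059, 0.0, -0.998]]
wrist_force: [0.8, -0.2, -0.5]
gripper_width: 0.244
```

servo_tool(deltas=[{"slide": [0,0,-0.3],"spin": 0},{"slide": [0,0,-0.5],"spin": 0},{"slide": [0,0,-0.5],"spin": 0},{"slide": [0,0,-0.5],"spin": 0},{"slide": [0,0,-0.5],"spin": 0},{"slide": [0,0,-0.5],"spin": 0},{"slide": [0,0,-0.3],"spin": 0},{"slide": [0,0,0],"spin": 0}])

```text
time_s: 28.75
tcp_pos: [0.5784, -0.0884, 0.1366]
ee_rot: [[-0.989, -0.141, -0.055], [-0.141, 0.99, -0.007], [0.055, 0.0, -0.998]]
wrist_force: [-0.2, -0.3, -0.2]
gripper_width: 0.243
```

```bash
python3 - <<'E'
from h import *
plan(.4927,.1211,.13)
print(sense()['ee_rot'][:,2])
S=optics.capture("scene")
cv2.imwrite("pics/s3.png",cv2.resize(S["frame"][150:290,260:400,::-1],None,fx=4,fy=4))
E
```

```text
t 28.75 tcp [ 0.5784 -0.0884  0.1366] yawY 98.1 slide units tot [2.2  8.78 0.39] w 0.243 F [-0.2 -0.3 -0.2] j [  7.  24. -10.   0. -59. -89.]
[-0.05472603 -0.00740467 -0.99847395]
```

View pics/s3.png

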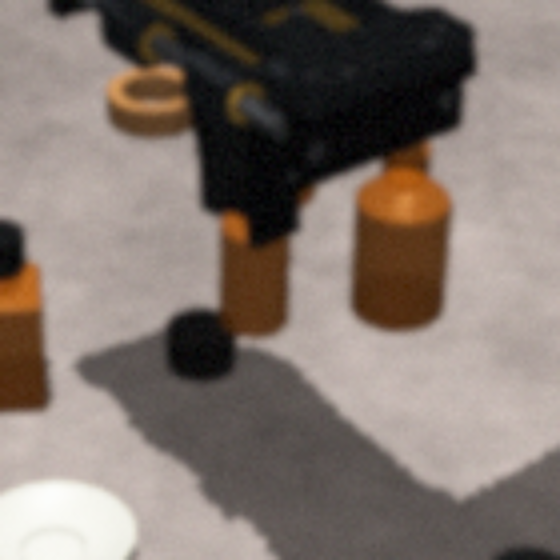

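servo_tool(deltas=[{"slide": [0.15,0.5,0],"spin": 0},{"slide": [0.2,0.8,0],"spin": 0},{"slide": [0.2,0.8,0],"spin": 0},{"slide": [0.2,0.8,0],"spin": 0},{"slide": [0.2,0.8,0],"spin": 0},{"slide": [0.2,0.8,0],"spin": 0},{"slide": [0.2,0.8,0],"spin": 0},{"slide": [0.2,0.8,0],"spin": 0},{"slide": [0.2,0.8,0],"spin": 0},{"slide": [0.2,0.8,0],"spin": 0}])

```text
time_s: 29.8
tcp_pos: [0.4914, 0.1039, 0.1322]
ee_rot: [[-0.988, -0.136, -0.072], [-0.136, 0.991, -0.01], [0.073, 0.0, -0.997]]
wrist_force: [0.3, 0.5, -0.0]
gripper_width: 0.245
```

servo_tool(deltas=[{"slide": [0.1,0.6,0],"spin": 0},{"slide": [0.05,0.2,0],"spin": 0},{"slide": [0,0,0],"spin": 0},{"slide": [0,0,0],"spin": 0}])

```text
time_s: 30.2
tcp_pos: [0.4809, 0.126, 0.1307]
ee_rot: [[-0.987, -0.141, -0.077], [-0.14, 0.99, -0.012], [0.077, -0.001, -0.997]]
wrist_force: [-0.2, 0.3, 0.5]
gripper_width: 0.245
```

```bash
python3 - <<'E'
from h import *
plan(.4927,.1211,.061)
print(sense()['ee_rot'][:,2])
E
```

```text
t 30.2 tcp [0.4809 0.126  0.1307] yawY 98.1 slide units tot [-0.65 -0.26  2.75] w 0.245 F [-0.2  0.3  0.5] j [  32.   17.  -21.   -2.  -56. -113.]
[-0.07657608 -0.01183303 -0.99699352]
```

servo_tool(deltas=[{"slide": [-0.5,-0.26,0.1],"spin": 0},{"slide": [-0.25,0,0.3],"spin": 0},{"slide": [0,0,0.5],"spin": 0},{"slide": [0,0,0.4],"spin": 0},{"slide": [0,0,0.2],"spin": 0},{"slide": [0,0,0],"spin": 0}])

```text
time_s: 30.8
tcp_pos: [0.5003, 0.1184, 0.0878]
ee_rot: [[-0.988, -0.135, -0.078], [-0.135, 0.991, -0.013], [0.079, -0.002, -0.997]]
wrist_force: [-1.1, 0.1, -0.7]
gripper_width: 0.243
```

```bash
python3 - <<'E'
from h import *
plan(.4953,.1211,.061)
print(sense()['ee_rot'][:,2])
S=optics.capture("scene")
cv2.imwrite("pics/s4.png",cv2.resize(S["frame"][250:450,310:560,::-1],None,fx=3,fy=3))
E
```

```text
t 30.8 tcp [0.5003 0.1184 0.0878] yawY 97.78 slide units tot [0.1  0.14 1.08] w 0.243 F [-1.1  0.1 -0.7] j [  30.   22.  -21.   -2.  -51. -111.]
[-0.07800786 -0.01255518 -0.99687368]
```

View pics/s4.png

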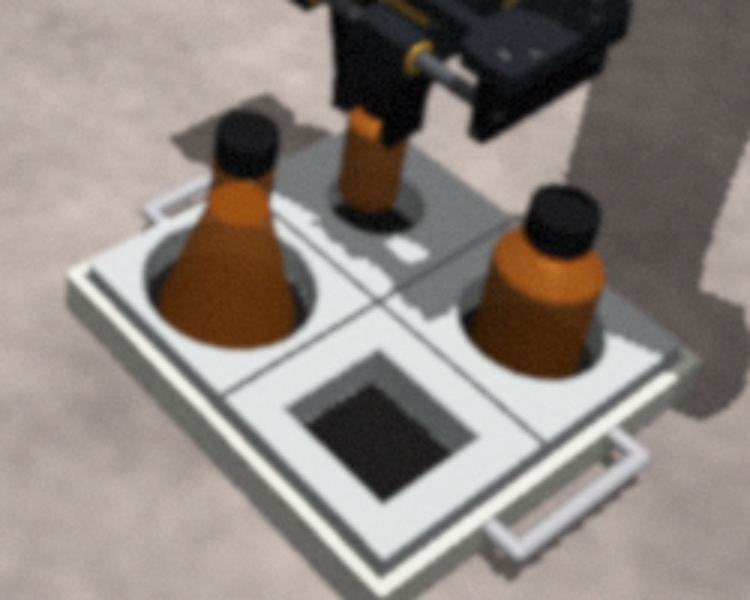

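servo_tool(deltas=[{"slide": [0.1,0.12,0.3],"spin": 0},{"slide": [0,0,0.4],"spin": 0},{"slide": [0,0,0.2],"spin": 0},{"slide": [0,0,0.1],"spin": 0}])

```text
time_s: 31.25
tcp_pos: [0.4961, 0.1217, 0.0626]
ee_rot: [[-0.988, -0.136, -0.075], [-0.136, 0.991, -0.011], [0.076, -0.001, -0.997]]
wrist_force: [-0.3, -0.6, -0.6]
gripper_width: 0.247
```

```bash
python3 - <<'E'
from h import *
plan(.4953,.1211,.061)
print(sense()['ee_rot'][:,2])
E
```

```text
t 31.25 tcp [0.4961 0.1217 0.0626] yawY 97.82 slide units tot [ 0.03 -0.02  0.07] w 0.247 F [-0.3 -0.6 -0.6] j [  31.   23.  -23.   -2.  -47. -112.]
[-0.074827   -0.01107936 -0.99713498]
```

servo_tool(deltas=[{"slide": [0,0,0.1],"spin": 0}])

```text
time_s: 31.35
tcp_pos: [0.4961, 0.1217, 0.0607]
ee_rot: [[-0.988, -0.137, -0.075], [-0.137, 0.991, -0.012], [0.076, -0.002, -0.997]]
wrist_force: [-3.7, -0.0, 19.3]
gripper_width: 0.245
```

servo_tool(deltas=[{"slide": [0,0,0.1],"spin": 0}])

```text
time_s: 31.45
tcp_pos: [0.4968, 0.1218, 0.0607]
ee_rot: [[-0.988, -0.139, -0.073], [-0.139, 0.99, -0.013], [0.074, -0.003, -0.997]]
wrist_force: [-6.2, -0.2, 24.7]
gripper_width: 0.243
```

servo_tool(deltas=[{"slide": [0,0,0.1],"spin": 0}])

```text
time_s: 31.55
tcp_pos: [0.4969, 0.1218, 0.0609]
ee_rot: [[-0.987, -0.141, -0.073], [-0.14, 0.99, -0.014], [0.074, -0.003, -0.997]]
wrist_force: [-5.8, -0.3, 15.1]
gripper_width: 0.244
```

On the floor at 0.0607, as predicted. Releasing.

servo_tool(deltas=[{"slide": [0,0,0],"spin": 0},{"slide": [0,0,0],"spin": 0},{"slide": [0,0,0],"spin": 0},{"slide": [0,0,0],"spin": 0}], gripper=110)

```text
time_s: 31.95
tcp_pos: [0.4981, 0.1225, 0.0628]
ee_rot: [[-0.987, -0.142, -0.069], [-0.141, 0.99, -0.012], [0.07, -0.002, -0.998]]
wrist_force: [0.5, -0.3, -0.4]
gripper_width: 0.513
```

servo_tool(deltas=[{"slide": [0,0,-0.4],"spin": 0},{"slide": [0,0,-0.8],"spin": 0},{"slide": [0,0,-0.9],"spin": 0},{"slide": [0,0,-0.9],"spin": 0},{"slide": [0,0,-0.9],"spin": 0},{"slide": [0,0,-0.5],"spin": 0},{"slide": [0,0,0],"spin": 0}])

```text
time_s: 32.65
tcp_pos: [0.5062, 0.1233, 0.1785]
ee_rot: [[-0.987, -0.142, -0.07], [-0.141, 0.99, -0.014], [0.072, -0.004, -0.997]]
wrist_force: [0.8, 0.5, 0.3]
gripper_width: 0.566
```

```bash
python3 - <<'E'
from h import *
plan(.6495,-.2008,.16)
print(sense()['ee_rot'][:,2])
S=optics.capture("scene")
cv2.imwrite("pics/s5.png",cv2.resize(S["frame"][250:450,310:560,::-1],None,fx=3,fy=3))
for z in(.011,.076): print(((proj(S,[.4927,.1211,z])-[310,250])*3).round(0))
E
```

```text
t 32.65 tcp [0.5062 0.1233 0.1785] yawY 98.15 slide units tot [ -3.88 -13.64   0.52] w 0.566 F [0.8 0.5 0.3] j [  31.   16.  -14.   -2.  -63. -112.]
[-0.0703578  -0.01403412 -0.99742309]
[368. 233.]
[387. 136.]
```

View pics/s5.png

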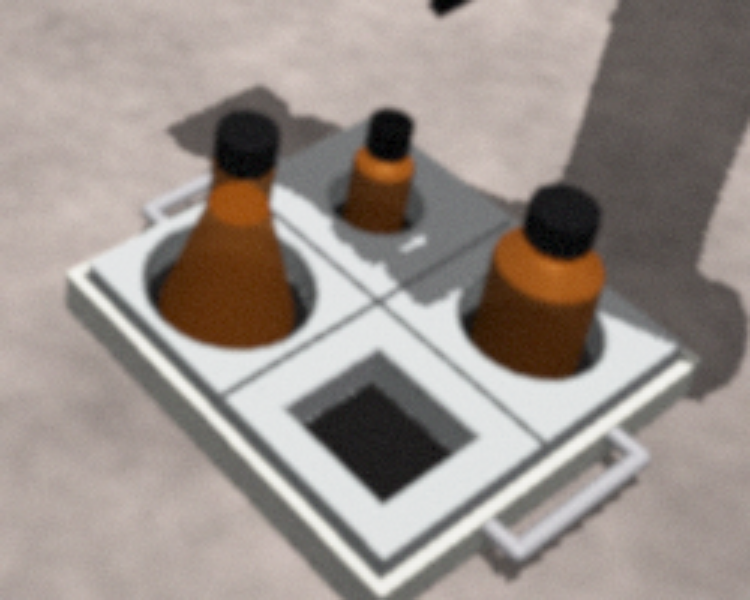

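servo_tool(deltas=[{"slide": [0,0,-0.2],"spin": 0.8},{"slide": [0,0,-0.2],"spin": 0.8},{"slide": [0,0,0],"spin": 0.8},{"slide": [0,0,0],"spin": 0.8},{"slide": [0,0,0],"spin": 0}], gripper=80)

```text
time_s: 33.2
tcp_pos: [0.5032, 0.122, 0.1832]
ee_rot: [[-0.945, 0.316, -0.081], [0.318, 0.948, -0.018], [0.071, -0.043, -0.997]]
wrist_force: [-0.9, -0.6, 0.6]
gripper_width: 0.684
```

```bash
python3 - <<'E'
from h import *
plan(.655,-.2008,.16)
print(sense()['ee_rot'][:,2])
T=optics.capture("top");print(ray(T,342,145,0),ray(T,342,145,.08))
E
```

```text
t 33.2 tcp [0.5032 0.122  0.1832] yawY 71.57 slide units tot [ -9.91 -10.28   0.66] w 0.684 F [-0.9 -0.6  0.6] j [  31.   16.  -14.   -2.  -65. -138.]
[-0.0809805  -0.01770904 -0.99655835]
[ 0.78805018 -0.17117409  0.        ] [ 0.75532142 -0.16525306  0.08      ]
```

servo_tool(deltas=[{"slide": [-0.4,-0.4,0],"spin": 0},{"slide": [-0.6,-0.62,0],"spin": 0},{"slide": [-0.6,-0.62,0],"spin": 0},{"slide": [-0.6,-0.62,0],"spin": 0},{"slide": [-0.6,-0.62,0],"spin": 0},{"slide": [-0.6,-0.62,0],"spin": 0},{"slide": [-0.6,-0.62,0],"spin": 0},{"slide": [-0.6,-0.62,0],"spin": 0},{"slide": [-0.6,-0.62,0],"spin": 0},{"slide": [-0.6,-0.62,0],"spin": 0}])

```text
time_s: 34.25
tcp_pos: [0.5971, -0.0767, 0.1739]
ee_rot: [[-0.952, 0.292, -0.09], [0.295, 0.955, -0.021], [0.08, -0.047, -0.996]]
wrist_force: [-0.3, 0.2, -0.5]
gripper_width: 0.69
```

servo_tool(deltas=[{"slide": [-0.6,-0.62,0],"spin": 0},{"slide": [-0.6,-0.62,0],"spin": 0},{"slide": [-0.6,-0.62,0],"spin": 0},{"slide": [-0.6,-0.62,0],"spin": 0},{"slide": [-0.6,-0.62,0],"spin": 0},{"slide": [-0.4,-0.4,0],"spin": 0},{"slide": [-0.2,-0.2,0],"spin": 0},{"slide": [0,0,0],"spin": 0}])

```text
time_s: 35.05
tcp_pos: [0.6563, -0.205, 0.1644]
ee_rot: [[-0.953, 0.286, -0.1], [0.289, 0.957, -0.02], [0.09, -0.048, -0.995]]
wrist_force: [0.7, 0.6, -0.6]
gripper_width: 0.686
```

```bash
python3 - <<'E'
from h import *
plan(.649,-.2008,.061)
print(sense()['ee_rot'][:,2])
E
```

```text
t 35.05 tcp [ 0.6563 -0.205   0.1644] yawY 73.38 slide units tot [-0.05  0.28  4.14] w 0.686 F [ 0.7  0.6 -0.6] j [  -3.   33.   10.    2.  -72. -104.]
[-0.10025215 -0.0204147  -0.99475261]
```

servo_tool(deltas=[{"slide": [0,0,0],"spin": 0},{"slide": [0,0,0],"spin": 0},{"slide": [0,0,0],"spin": 0},{"slide": [0,0,0],"spin": 0},{"slide": [0,0,0],"spin": 0},{"slide": [0,0,0],"spin": 0}], gripper=220)

```text
time_s: 35.65
tcp_pos: [0.6556, -0.2019, 0.1653]
ee_rot: [[-0.954, 0.281, -0.1], [0.285, 0.958, -0.02], [0.09, -0.048, -0.995]]
wrist_force: [-0.2, -0.0, 0.7]
gripper_width: 0.228
```

servo_tool(deltas=[{"slide": [0,0,0.25],"spin": 0},{"slide": [0,0,0.25],"spin": 0},{"slide": [0,0,0.25],"spin": 0},{"slide": [0,0,0.25],"spin": 0}], gripper=80)

```text
time_s: 36.05
tcp_pos: [0.6533, -0.2022, 0.1394]
ee_rot: [[-0.955, 0.281, -0.098], [0.284, 0.958, -0.02], [0.089, -0.047, -0.995]]
wrist_force: [0.4, 0.1, 0.6]
gripper_width: 0.504
```

servo_tool(deltas=[{"slide": [0,0,-0.25],"spin": 0},{"slide": [0,0,-0.25],"spin": 0},{"slide": [0,0,-0.25],"spin": 0},{"slide": [0,0,-0.25],"spin": 0}])

```text
time_s: 36.45
tcp_pos: [0.6549, -0.2018, 0.1637]
ee_rot: [[-0.954, 0.281, -0.103], [0.285, 0.958, -0.02], [0.093, -0.048, -0.995]]
wrist_force: [-0.1, 0.7, 0.3]
gripper_width: 0.68
```

```bash
python3 - <<'E'
from h import *
plan(.649,-.2008,.061)
print(sense()['ee_rot'][:,2])
E
```

```text
t 36.45 tcp [ 0.6549 -0.2018  0.1637] yawY 73.64 slide units tot [-0.15  0.17  4.11] w 0.68 F [-0.1  0.7  0.3] j [  -3.   33.    9.    2.  -72. -104.]
[-0.10274479 -0.01982638 -0.99451014]
```

servo_tool(deltas=[{"slide": [-0.1,0.1,0.3],"spin": 0.25},{"slide": [0,0,0.5],"spin": 0},{"slide": [0,0,0.6],"spin": 0},{"slide": [0,0,0.5],"spin": 0},{"slide": [0,0,0.2],"spin": 0},{"slide": [0,0,0],"spin": 0}])

```text
time_s: 37.05
tcp_pos: [0.6545, -0.2017, 0.113]
ee_rot: [[-0.945, 0.313, -0.095], [0.317, 0.948, -0.021], [0.084, -0.05, -0.995]]
wrist_force: [-0.0, 0.5, -0.3]
gripper_width: 0.688
```

```bash
python3 - <<'E'
from h import *
plan(.648,-.2012,.061)
print(sense()['ee_rot'][:,2])
S=optics.capture("scene")
cv2.imwrite("pics/q1.png",cv2.resize(S["frame"][140:270,190:340,::-1],None,fx=5,fy=4.5))
E
```

```text
t 37.05 tcp [ 0.6545 -0.2017  0.113 ] yawY 71.71 slide units tot [0.08 0.04 2.09] w 0.688 F [-0.   0.5 -0.3] j [  -3.   35.    5.    2.  -66. -106.]
[-0.09529147 -0.0211108  -0.99522554]
```

View pics/q1.png

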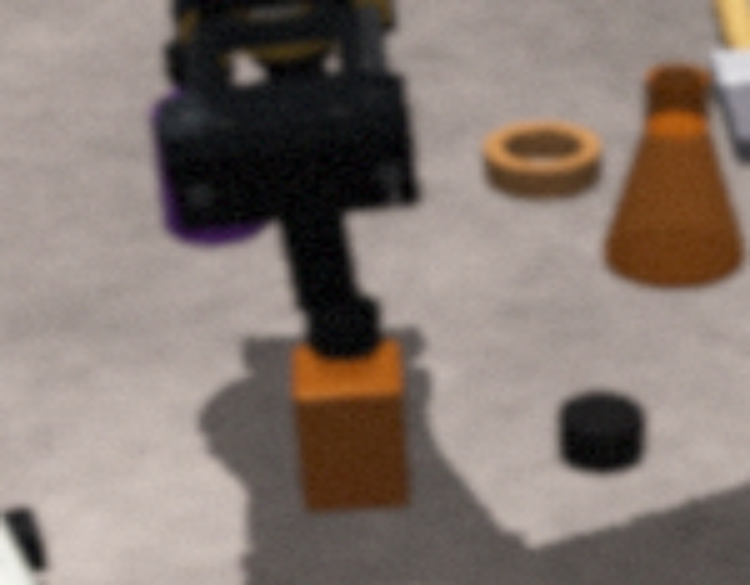

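servo_tool(deltas=[{"slide": [0.08,0.04,0.3],"spin": 0},{"slide": [0,0,0.5],"spin": 0},{"slide": [0,0,0.5],"spin": 0},{"slide": [0,0,0.4],"spin": 0},{"slide": [0,0,0.2],"spin": 0},{"slide": [0,0,0],"spin": 0}])

```text
time_s: 37.7
tcp_pos: [0.6485, -0.2012, 0.0627]
ee_rot: [[-0.945, 0.313, -0.094], [0.316, 0.948, -0.021], [0.082, -0.05, -0.995]]
wrist_force: [-0.1, -0.2, 0.6]
gripper_width: 0.686
```

```bash
python3 - <<'E'
from h import *
plan(.648,-.2012,.061)
print(sense()['ee_rot'][:,2])
S=optics.capture("scene")
cv2.imwrite("pics/q2.png",cv2.resize(S["frame"][140:270,190:340,::-1],None,fx=5,fy=4.5))
E
```

```text
t 37.7 tcp [ 0.6485 -0.2012  0.0627] yawY 71.73 slide units tot [ 0.01 -0.    0.07] w 0.686 F [-0.1 -0.2  0.6] j [  -3.   37.    1.    2.  -60. -106.]
[-0.09387201 -0.02141786 -0.99535387]
```

View pics/q2.png

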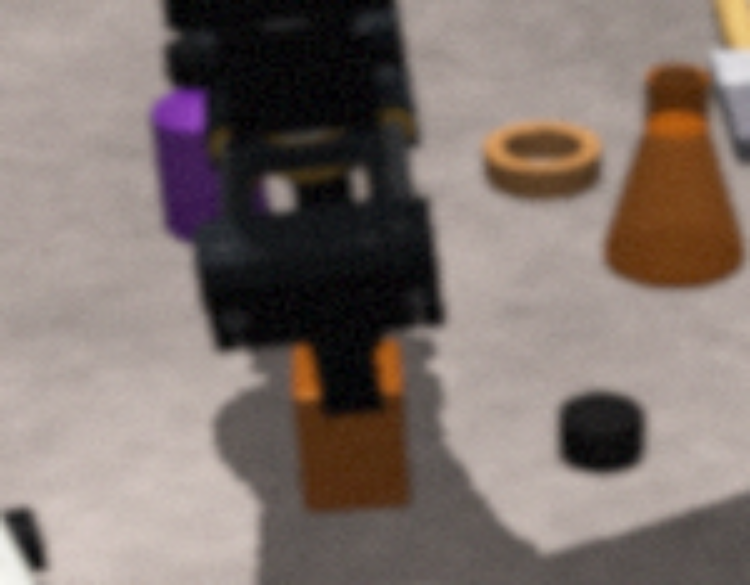

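servo_tool(deltas=[{"slide": [0,0,-0.1],"spin": 0},{"slide": [0,0,0],"spin": 0},{"slide": [0,0,0],"spin": 0},{"slide": [0,0,0],"spin": 0},{"slide": [0,0,0],"spin": 0},{"slide": [0,0,0],"spin": 0},{"slide": [0,0,0],"spin": 0}], gripper=255)

```text
time_s: 38.45
tcp_pos: [0.6505, -0.2014, 0.0679]
ee_rot: [[-0.946, 0.313, -0.089], [0.316, 0.948, -0.022], [0.077, -0.049, -0.996]]
wrist_force: [0.2, 0.0, -0.8]
gripper_width: 0.315
```

servo_tool(deltas=[{"slide": [0,0,-0.3],"spin": 0},{"slide": [0,0,-0.5],"spin": 0},{"slide": [0,0,-0.6],"spin": 0},{"slide": [0,0,-0.6],"spin": 0},{"slide": [0,0,-0.5],"spin": 0},{"slide": [0,0,-0.3],"spin": 0},{"slide": [0,0,0],"spin": 0}])

```text
time_s: 39.15
tcp_pos: [0.657, -0.1997, 0.1433]
ee_rot: [[-0.945, 0.313, -0.089], [0.316, 0.948, -0.022], [0.078, -0.049, -0.996]]
wrist_force: [0.0, 0.7, -1.5]
gripper_width: 0.314
```

```bash
python3 - <<'E'
from h import *
plan(.5741,.2313,.16)
print(sense()['ee_rot'][:,2])
S=optics.capture("scene")
cv2.imwrite("pics/q3.png",cv2.resize(S["frame"][120:250,190:340,::-1],None,fx=5,fy=4.5))
E
```

```text
t 39.15 tcp [ 0.657  -0.1997  0.1433] yawY 71.72 slide units tot [ 8.64 15.28 -0.75] w 0.314 F [ 0.   0.7 -1.5] j [  -3.   34.    7.    2.  -69. -106.]
[-0.08915717 -0.02190464 -0.99577667]
```

View pics/q3.png

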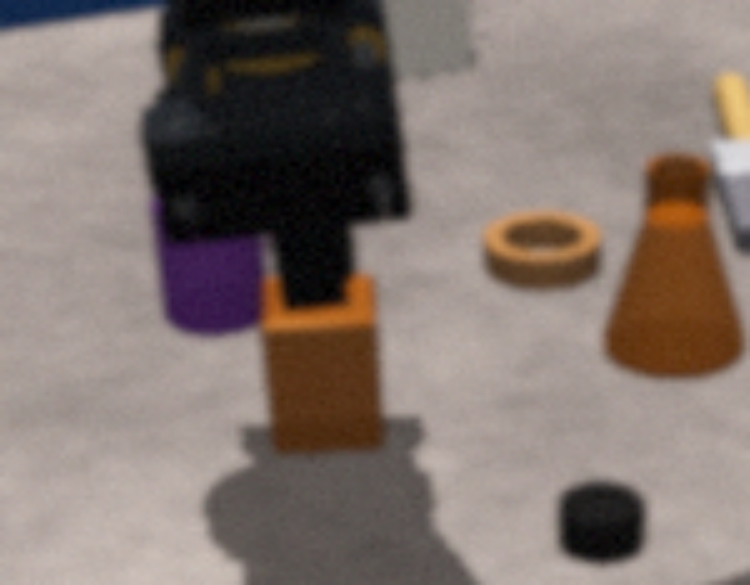

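servo_tool(deltas=[{"slide": [0,0,-0.5],"spin": -0.5},{"slide": [0,0,-0.6],"spin": -0.6},{"slide": [0,0,-0.6],"spin": -0.6},{"slide": [0,0,-0.6],"spin": -0.6},{"slide": [0,0,-0.6],"spin": -0.6},{"slide": [0,0,-0.6],"spin": -0.46},{"slide": [0,0,-0.5],"spin": 0},{"slide": [0,0,0],"spin": 0}])

```text
time_s: 40.0
tcp_pos: [0.6622, -0.1965, 0.2369]
ee_rot: [[-0.981, -0.164, -0.107], [-0.163, 0.987, -0.017], [0.109, 0.001, -0.994]]
wrist_force: [0.6, 0.2, -0.6]
gripper_width: 0.313
```

```bash
python3 - <<'E'
from h import *
plan(.5741,.2313,.25)
print(sense()['ee_rot'])
E
```

```text
t 40.0 tcp [ 0.6622 -0.1965  0.2369] yawY 99.41 slide units tot [ 0.73 17.46 -0.44] w 0.313 F [ 0.6  0.2 -0.6] j [ -3.  31.  17.   1. -82. -78.]
[[-9.80690323e-01 -1.63582038e-01 -1.07179324e-01]
 [-1.62679447e-01  9.86529554e-01 -1.71708087e-02]
 [ 1.08544407e-01  5.96627332e-04 -9.94091422e-01]]
```

servo_tool(deltas=[{"slide": [0,0.4,0],"spin": 0},{"slide": [0,0.7,0],"spin": 0},{"slide": [0,0.7,0],"spin": 0},{"slide": [0,0.7,0],"spin": 0},{"slide": [0,0.7,0],"spin": 0},{"slide": [0,0.7,0],"spin": 0},{"slide": [0,0.7,0],"spin": 0},{"slide": [0,0.7,0],"spin": 0},{"slide": [0,0.7,0],"spin": 0},{"slide": [0,0.7,0],"spin": 0}])

```text
time_s: 41.0
tcp_pos: [0.6304, -0.0158, 0.2333]
ee_rot: [[-0.98, -0.161, -0.114], [-0.161, 0.987, -0.015], [0.115, 0.003, -0.993]]
wrist_force: [0.4, 0.2, -2.0]
gripper_width: 0.313
```

```bash
python3 - <<'E'
from h import *
plan(.5741,.2313,.25)
print(sense()['ee_rot'][2])
E
```

```text
t 41.0 tcp [ 0.6304 -0.0158  0.2333] yawY 99.28 slide units tot [ 0.7  10.12 -0.56] w 0.313 F [ 0.4  0.2 -2. ] j [ 13.  26.   8.  -1. -79. -93.]
[ 0.11497262  0.00349066 -0.99336253]
```

servo_tool(deltas=[{"slide": [0,0.7,0],"spin": 0},{"slide": [0,0.7,0],"spin": 0},{"slide": [0,0.7,0],"spin": 0},{"slide": [0,0.7,0],"spin": 0},{"slide": [0,0.7,0],"spin": 0},{"slide": [0,0.7,0],"spin": 0},{"slide": [0,0.7,0],"spin": 0},{"slide": [0,0.7,0],"spin": 0},{"slide": [0,0.7,0],"spin": 0},{"slide": [0,0.7,0],"spin": 0}])

```text
time_s: 42.0
tcp_pos: [0.5995, 0.1724, 0.234]
ee_rot: [[-0.98, -0.161, -0.113], [-0.16, 0.987, -0.015], [0.114, 0.003, -0.993]]
wrist_force: [0.0, 0.1, -0.9]
gripper_width: 0.312
```

servo_tool(deltas=[{"slide": [0,0.7,0],"spin": 0},{"slide": [0,0.7,0],"spin": 0},{"slide": [0,0.5,0],"spin": 0},{"slide": [0,0.3,0],"spin": 0},{"slide": [0,0,0],"spin": 0},{"slide": [0,0,0],"spin": 0}])

```text
time_s: 42.6
tcp_pos: [0.5892, 0.2343, 0.2338]
ee_rot: [[-0.98, -0.164, -0.114], [-0.163, 0.986, -0.016], [0.115, 0.003, -0.993]]
wrist_force: [-0.7, -0.2, -1.2]
gripper_width: 0.316
```

```bash
python3 - <<'E'
from h import *
plan(.5741,.2313,.25)
print(sense()['ee_rot'])
S=optics.capture("scene");T=optics.capture("top")
cv2.imwrite("pics/q4.png",cv2.resize(S["frame"][200:440,300:580,::-1],None,fx=2.5,fy=2.5))
E
```

```text
t 42.6 tcp [0.5892 0.2343 0.2338] yawY 99.44 slide units tot [ 0.69 -0.02 -0.57] w 0.316 F [-0.7 -0.2 -1.2] j [  35.   26.    9.   -3.  -79. -115.]
[[-0.97986518 -0.16408342 -0.11375789]
 [-0.16333574  0.98644198 -0.01592649]
 [ 0.11482883  0.00297492 -0.99338084]]
```

View pics/q4.png

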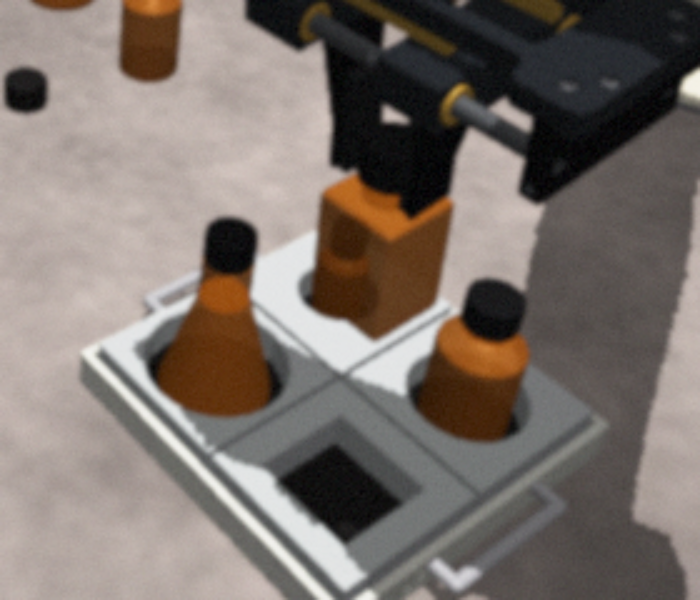

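```bash
python3 -c "
from h import *
plan(.5777,.2313,.12)"
```

```text
t 42.7 tcp [0.5893 0.2339 0.2338] yawY 99.41 slide units tot [-0.05 -0.04  4.58] w 0.312 F [ 0.1 -0.1  0. ] j [  35.   26.    9.   -3.  -79. -115.]
```

servo_tool(deltas=[{"slide": [-0.05,0,0.4],"spin": 0.1},{"slide": [0,0,0.6],"spin": 0},{"slide": [0,0,0.6],"spin": 0},{"slide": [0,0,0.6],"spin": 0},{"slide": [0,0,0.6],"spin": 0},{"slide": [0,0,0.6],"spin": 0},{"slide": [0,0,0.4],"spin": 0},{"slide": [0,0,0],"spin": 0}])

```text
time_s: 43.5
tcp_pos: [0.5794, 0.2269, 0.132]
ee_rot: [[-0.984, -0.137, -0.116], [-0.136, 0.991, -0.016], [0.117, 0.0, -0.993]]
wrist_force: [-0.5, -0.8, -1.5]
gripper_width: 0.312
```

```bash
python3 - <<'E'
from h import *
plan(.5777,.2313,.1)
print(sense()['ee_rot'])
S=optics.capture("scene")
cv2.imwrite("pics/q5.png",cv2.resize(S["frame"][220:460,300:580,::-1],None,fx=2.5,fy=2.5))
E
```

```text
t 43.5 tcp [0.5794 0.2269 0.132 ] yawY 97.88 slide units tot [-0.11  0.19  1.28] w 0.312 F [-0.5 -0.8 -1.5] j [  35.   29.   -0.   -3.  -66. -115.]
[[-9.83721526e-01 -1.37081879e-01 -1.16191726e-01]
 [-1.36152804e-01  9.90559709e-01 -1.59335094e-02]
 [ 1.17279038e-01  1.45693189e-04 -9.93098991e-01]]
```

View pics/q5.png

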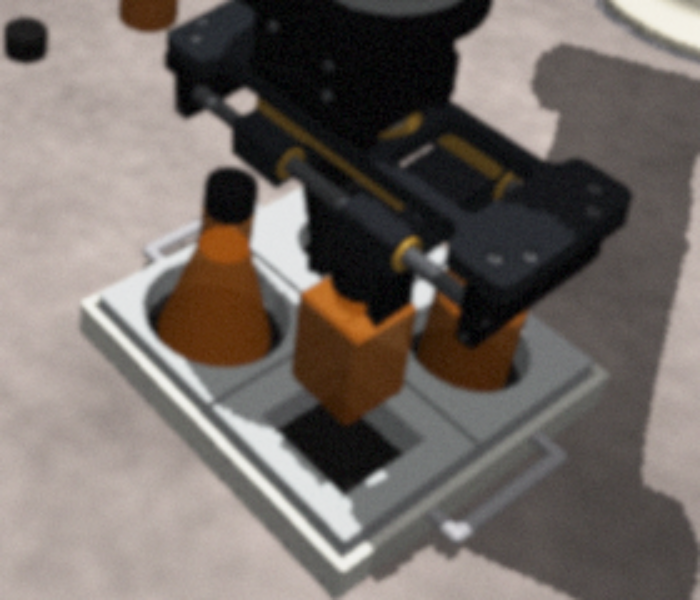

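servo_tool(deltas=[{"slide": [-0.12,0.18,0.3],"spin": 0},{"slide": [0,0,0.4],"spin": 0},{"slide": [0,0,0.3],"spin": 0},{"slide": [0,0,0],"spin": 0}])

```text
time_s: 43.95
tcp_pos: [0.5809, 0.2325, 0.1075]
ee_rot: [[-0.984, -0.137, -0.111], [-0.136, 0.991, -0.013], [0.112, 0.002, -0.994]]
wrist_force: [-1.7, -0.7, -1.7]
gripper_width: 0.31
```

```bash
python3 - <<'E'
from h import *
plan(.5777,.2313,.079)
print(sense()['ee_rot'][2])
S=optics.capture("scene")
cv2.imwrite("pics/q6.png",cv2.resize(S["frame"][300:440,380:540,::-1],None,fx=4,fy=4))
E
```

```text
t 43.95 tcp [0.5809 0.2325 0.1075] yawY 97.87 slide units tot [ 0.01 -0.03  1.15] w 0.31 F [-1.7 -0.7 -1.7] j [  35.   31.   -2.   -3.  -63. -116.]
[ 0.11181441  0.00198093 -0.99372713]
```

View pics/q6.png

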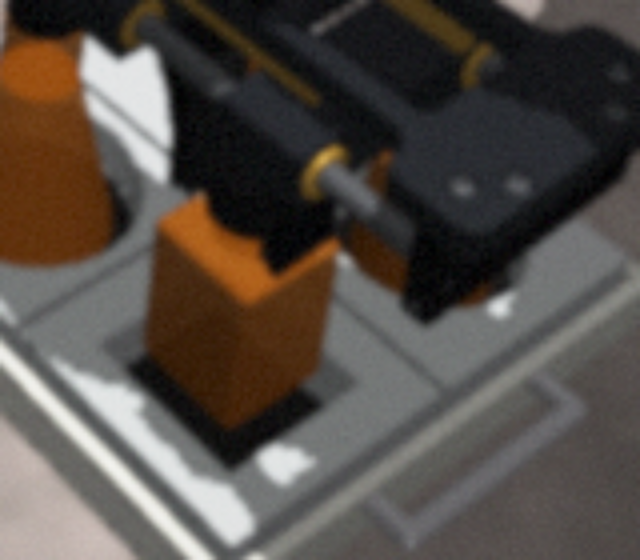

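servo_tool(deltas=[{"slide": [0,-0.03,0.3],"spin": 0},{"slide": [0,0,0.4],"spin": 0},{"slide": [0,0,0.25],"spin": 0},{"slide": [0,0,0.1],"spin": 0}])

```text
time_s: 44.4
tcp_pos: [0.5789, 0.2317, 0.0809]
ee_rot: [[-0.985, -0.137, -0.108], [-0.137, 0.991, -0.012], [0.109, 0.003, -0.994]]
wrist_force: [0.3, 0.1, -1.8]
gripper_width: 0.309
```

servo_tool(deltas=[{"slide": [0,0,0.08],"spin": 0}])

```text
time_s: 44.5
tcp_pos: [0.5788, 0.2318, 0.0795]
ee_rot: [[-0.985, -0.138, -0.108], [-0.137, 0.99, -0.013], [0.109, 0.002, -0.994]]
wrist_force: [-2.3, 1.0, 10.4]
gripper_width: 0.313
```

servo_tool(deltas=[{"slide": [0,0,0.05],"spin": 0}])

```text
time_s: 44.6
tcp_pos: [0.5792, 0.232, 0.0796]
ee_rot: [[-0.985, -0.139, -0.107], [-0.138, 0.99, -0.013], [0.107, 0.002, -0.994]]
wrist_force: [-0.4, 0.2, 5.0]
gripper_width: 0.315
```

servo_tool(deltas=[{"slide": [0,0,0.05],"spin": 0}])

```text
time_s: 44.7
tcp_pos: [0.5794, 0.232, 0.0797]
ee_rot: [[-0.985, -0.139, -0.106], [-0.139, 0.99, -0.013], [0.106, 0.002, -0.994]]
wrist_force: [-1.7, -0.3, 3.9]
gripper_width: 0.314
```

```bash
python3 - <<'E'
from h import *
S=optics.capture("scene")
cv2.imwrite("pics/q7.png",cv2.resize(S["frame"][300:440,380:540,::-1],None,fx=4,fy=4))
E
```

```text
(no output)
```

View pics/q7.png

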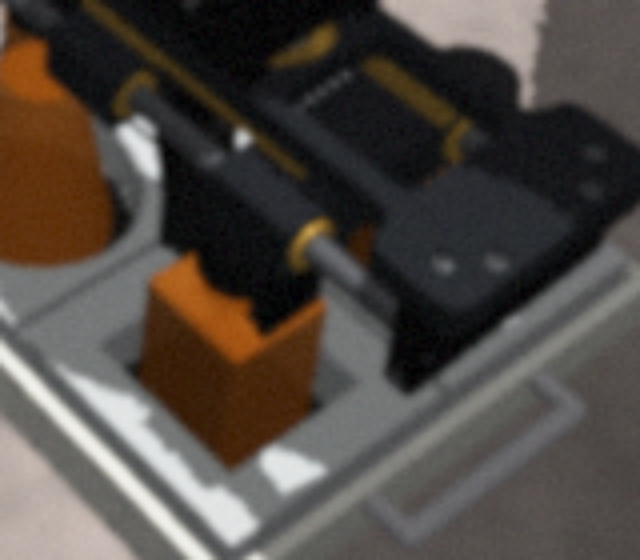

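servo_tool(deltas=[{"slide": [0,0,0],"spin": 0},{"slide": [0,0,0],"spin": 0},{"slide": [0,0,0],"spin": 0},{"slide": [0,0,0],"spin": 0}], gripper=100)

```text
time_s: 45.15
tcp_pos: [0.5801, 0.2325, 0.0795]
ee_rot: [[-0.985, -0.139, -0.103], [-0.139, 0.99, -0.011], [0.104, 0.003, -0.995]]
wrist_force: [0.6, -0.3, -0.3]
gripper_width: 0.569
```

servo_tool(deltas=[{"slide": [0,0,-0.3],"spin": 0},{"slide": [0,0,-0.7],"spin": 0},{"slide": [0,0,-0.9],"spin": 0},{"slide": [0,0,-0.9],"spin": 0},{"slide": [0,0,-0.9],"spin": 0},{"slide": [0,0,-0.9],"spin": 0},{"slide": [0,0,-0.9],"spin": 0},{"slide": [0,0,-0.4],"spin": 0},{"slide": [0,0,0],"spin": 0}])

```text
time_s: 46.05
tcp_pos: [0.5964, 0.2337, 0.2335]
ee_rot: [[-0.985, -0.139, -0.103], [-0.138, 0.99, -0.012], [0.104, 0.002, -0.995]]
wrist_force: [-0.0, 0.2, -0.0]
gripper_width: 0.606
```

servo_tool(deltas=[{"slide": [0.3,-0.5,0],"spin": 0},{"slide": [0.3,-0.7,0],"spin": 0},{"slide": [0.3,-0.7,0],"spin": 0},{"slide": [0.3,-0.7,0],"spin": 0},{"slide": [0.3,-0.7,0],"spin": 0},{"slide": [0.3,-0.7,0],"spin": 0},{"slide": [0.3,-0.7,0],"spin": 0},{"slide": [0.3,-0.7,0],"spin": 0},{"slide": [0.3,-0.5,0],"spin": 0},{"slide": [0,0,0],"spin": 0}])

```text
time_s: 47.05
tcp_pos: [0.541, 0.0646, 0.2331]
ee_rot: [[-0.983, -0.138, -0.119], [-0.136, 0.99, -0.018], [0.12, -0.001, -0.993]]
wrist_force: [0.2, 0.4, 0.4]
gripper_width: 0.608
```

servo_tool(deltas=[{"slide": [0.3,-0.5,0],"spin": 0},{"slide": [0.3,-0.7,0],"spin": 0},{"slide": [0.3,-0.7,0],"spin": 0},{"slide": [0.3,-0.7,0],"spin": 0},{"slide": [0.3,-0.7,0],"spin": 0},{"slide": [0.3,-0.7,0],"spin": 0},{"slide": [0,0,0],"spin": 0}])

```text
time_s: 47.75
tcp_pos: [0.5077, -0.0494, 0.2393]
ee_rot: [[-0.983, -0.139, -0.118], [-0.137, 0.99, -0.018], [0.119, -0.001, -0.993]]
wrist_force: [0.9, 0.0, -0.7]
gripper_width: 0.605
```

```bash
python3 - <<'E'
from h import *
plan(.5777,.2313,.1)
S=optics.capture("scene");T=optics.capture("top")
cv2.imwrite("pics/f1.png",cv2.resize(S["frame"][240:450,310:560,::-1],None,fx=2.8,fy=2.8,interpolation=cv2.INTER_CUBIC))
cv2.imwrite("pics/f2.png",T["frame"][:,:,::-1])
tb,ta=masks(T["frame"]);sb,sa=masks(S["frame"])
for n,p,h in(("flask",[.5886,.1355],.118),("med",[.4784,.217],.1),("small",[.4927,.1211],.076),("sq",[.5741,.2313],.09)):
    print(n,"scene cap px pred (crop)",((proj(S,[*p,h])-[310,240])*2.8).round(0))
E
```

```text
t 47.75 tcp [ 0.5077 -0.0494  0.2393] yawY 97.97 slide units tot [-4.96 10.74  5.  ] w 0.605 F [ 0.9  0.  -0.7] j [ 12.  14.  -9.  -0. -74. -94.]
flask scene cap px pred (crop) [229. 165.]
med scene cap px pred (crop) [524. 231.]
small scene cap px pred (crop) [362. 155.]
sq scene cap px pred (crop) [373. 338.]
```

View pics/f1.png

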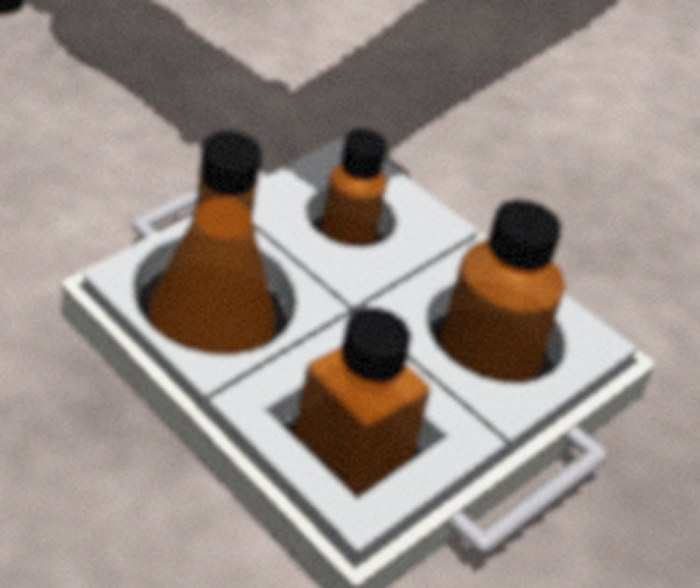

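View pics/f2.png

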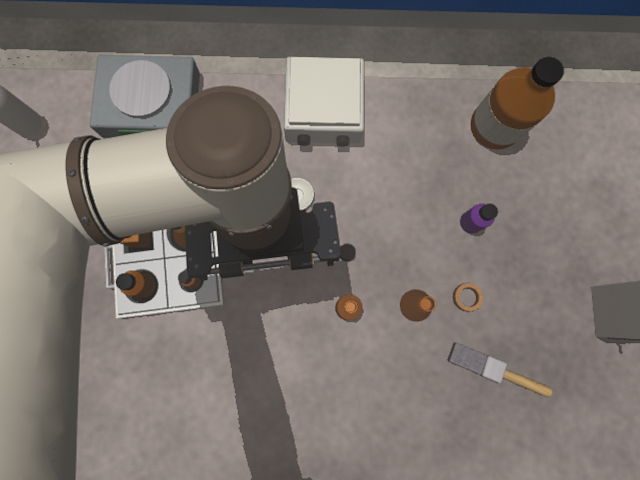

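The scene crop shows all four caps within 5 px of where upright, seated, centred pieces would put them: flask (230,163), small (364,153), medium (525,234) and square (375,343). In the top view the open bottle (349,307) and open flask (417,305) have not moved, and the arm is clear.

```bash
python3 -c "
from h import *
print(r.finish_job(), sense()['time_s'])"
```

```text
the job is handed in; nothing more can be done
the job is handed in; nothing more can be done
```

I placed the closed flask, medium bottle, small bottle and square bottle, in that order, each in its own well, and handed the job in at about 48 s of the 112 s allowed. Each was lowered until the wrist force showed it touching the floor at close to the predicted height, then released.

**Last checks:**
- All four caps were within about 2 mm of where upright pieces centred in their wells would put them. That check used the scene camera only, because the arm hid part of the tray from the top camera.
- The open bottle and open flask were where they started, and the gripper was clear of everything.

**What did not go cleanly:**
- The tool slowly tilted as the arm moved, ending at about 6–7°. The medium and square bottles therefore went down 2–3° off vertical by my estimate, but stood upright once released.
- While setting down the flask and the small bottle I pressed with about 20–25 N before releasing, more than needed but under the 40 N limit.

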